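# Change the spent cartridges in the sampler rack

### The arm

A 7-joint arm with a two-finger parallel gripper is mounted at the origin on the work surface. World frame = base frame: x ahead of the robot, y to its left, z up, the work surface at z = 0. Lengths are in m, angles in rad, forces in N, time in s.
With the tool pointing down it reaches from about 0.425 to 0.925 m from the base axis. Payload 6.8 kg.
Tool frame: the origin (TCP) lies midway between the tips of the shut fingers; the grasp point (between the pads) lies 19 mm behind it; z points along the fingers, x is the direction in which the jaws open and shut, and the axes are right-handed (so a half turn about z gives the same grasp; the last joint's range is limited). The gripper opens to 85 mm and grips with 20 to 120 N. Pads are 22 mm wide; open, the fingers measure 114 mm over their backs; the gripper's body (76 mm by 85 mm) begins 54 mm behind the grasp point. The pads swing forward as they close: fully open they stand 13 mm farther back than shut.
Start: joints at [-1.368, 0.477, 0.022, 1.555, -0.011, 1.109, -0.083], TCP at [0.206, 0.643, 0.231] pointing down, gripper open.
Joint ranges: [-2.96, 2.96], [-0.34, 2.1], [-1.41, 1.46], [0.24, 2.44], [-1.37, 4.51], [0.17, 1.92], [-2.96, 2.96]. Speed limits (rad/s): [2.39, 2.39, 3.14, 3.14, 3.14, 3.14, 3.14].

### API

Orientations are given as a unit quaternion [w, x, y, z].
In Python, from station import bot, imaging, nets gives the robot as it stands. The module is installed in compiled form; this text tells all that it offers.
- The arm moves only by the tool apply_moves, never from a script. Its argument "moves" is text: rows parted by semicolons, each of 7 numbers parted by spaces: the gripper command: -1 is fully open, 1 is shut, values between are in proportion, then the shift along the tool's x, y, z normalised to -1 to 1, where 1 is 120 mm, then the turn, a rotation vector about the tool's x, y, z normalised to -1 to 1, where 1 is 4 degrees. In form: hand dx dy dz rx ry rz; .... A call has 1 to 12 rows; each row shifts and turns the commanded pose from where the row before left it, along the tool's axes as they then stand; what a row does not reach is not made up. A row lasts 1/12 s, in which the tool goes at most 41.7 mm and 7.16 degrees, less where a joint would pass 70% of its speed; a pose out of reach is approached as far as the arm can. A call with a number of a shift or a turn outside -1 to 1 is refused whole. A call with a gripper value outside its range is refused whole. The fingers move at their own pace and stop on an object; "force" is the grip in N (left out, the last holds). Time passes only in rows, so rows that do not move let the fingers close. It gives the time, the measured TCP pose, the force and the opening at its end, in the units of the state.
- bot.get_obs(): the state, without advancing time (a new reading comes with each control period).
- imaging.read_camera(name): name is "scene" or "top" or "wrist"; returns a dict with "image" (400x640x3 uint8, red, green, blue), "fx", "fy", "cx", "cy" (pixels), "view" (4x4, takes a point from world to camera coordinates); the wrist camera has in their place "mount" (4x4, takes a point from camera to tool coordinates, whose origin is the TCP and whose axes are the tool frame's). Camera axes: x right, y down, z forward; pixel columns grow to the right and rows downward; lengths in m; the calibration is good to about 2 mm. The wrist camera is an equidistant fisheye: a pixel r from the principal point sees the ray r / f radians off the axis. A picture is of the moment at which its call begins: read the wrist's pose just before it. There is no depth.
- bot.hand_in(): hands the job in, once; it reports no verdict.
Trained networks look in a picture, given as the dict that the camera call returned (one of the last four; its "shot" number tells which), for a name from the list of things; names that differ only in an ending like _2 or _b are one class to them, and where a whole thing is asked for, a point or a joint stands for the part that bears it (a point fixed in the world has none). Each returns a list of dicts, best first, with "score" (0 to 1); they miss things now and then, are a little off and sometimes report something else, mostly with a low value. They report only what shows in the picture. A call takes as long as a camera call.
- nets.spot_in(picture, name): "rect" ([left, top, right, bottom] in pixels, round what is visible of it).
- nets.outline_of(picture, name): "region" (400x640 bool, what is visible of it) and "rect" ([left, top, right, bottom] in pixels, round what is visible of it).
- nets.spot_point(picture, name): "location" ([column, row] in pixels: a listed point, or the origin of a listed thing).
The state is a dict: "t": time; "q": joint angles; "joint_vel": joint speeds; "joint_torque": joint torques, N m; "eef_pos": TCP position; "tool_rot": TCP orientation; "contact_force": force on the tool from outside, world axes, zero at the start; "torque": the same for the moment, N m; "gripper_width": opening from 0.0 (shut) to 1.0 (fully open).
Only numpy, scipy, OpenCV 4.12 (cv2) and the standard library are available. Lean on these libraries where they do the work, as an engineer would, in place of code of your own. Each camera call takes 0.05 s, during which the arm holds its last target.

### The job

Lift every spent cartridge out of the rack and put it in the return bin of its cap's colour, blue caps in the blue bin and orange caps in the orange bin. Set each fresh green-capped cartridge from the bench upright and fully down into a free place between the cartridges in the rack, one to a place. Leave the green-capped cartridges already in the rack standing where they are, neither shifted by more than a few millimetres nor tipped or lifted, and do not disturb the vials beside the rack.

Things in the scene. Friction and masses are not known exactly. Their poses are not given: they have to be found in the camera images.
- rack: Fixed aluminium trough, long side along its y. Origin: centre of its underside, z up. Inside 43 mm (x) by 265 mm (y), no dividers, floor top at z = 6 mm; long walls 4 mm thick, 16 mm high, end walls 34 mm high. In-service cartridges at y = -118, -59, 0, 59, 118 mm, between them four 31 mm wide places, each holding a spent cartridge or empty. All stand loose and slide if pushed.
- slot1 (a point): Centre of place 1 between two in-service cartridges, on the rack's floor (rack frame x = 0, y = -88.5 mm, z = 6 mm); axes as the rack's. The place is 31 mm wide along y while its neighbours stand where they began.
- slot2 (a point): Centre of place 2 between two in-service cartridges, on the rack's floor (rack frame x = 0, y = -29.5 mm, z = 6 mm); axes as the rack's. The place is 31 mm wide along y while its neighbours stand where they began.
- slot3 (a point): Centre of place 3 between two in-service cartridges, on the rack's floor (rack frame x = 0, y = 29.5 mm, z = 6 mm); axes as the rack's. The place is 31 mm wide along y while its neighbours stand where they began.
- slot4 (a point): Centre of place 4 between two in-service cartridges, on the rack's floor (rack frame x = 0, y = 88.5 mm, z = 6 mm); axes as the rack's. The place is 31 mm wide along y while its neighbours stand where they began.
- keep1: Loose in-service cartridge with a GREEN cap, standing in the rack at rack y = -118 mm; 40 mm along its x, 28 mm along its y, 50 mm high (z), white body with a grey window and a coloured cap (the top 11 mm), origin at the centre of its underside, z up, about 0.05 to 0.1 kg; its 40 mm side across the row. To be left as it is.
- keep2: Loose in-service cartridge with a GREEN cap, standing in the rack at rack y = -59 mm; 40 mm along its x, 28 mm along its y, 50 mm high (z), white body with a grey window and a coloured cap (the top 11 mm), origin at the centre of its underside, z up, about 0.05 to 0.1 kg; its 40 mm side across the row. To be left as it is.
- keep3: Loose in-service cartridge with a GREEN cap, standing in the rack at rack y = 0 mm; 40 mm along its x, 28 mm along its y, 50 mm high (z), white body with a grey window and a coloured cap (the top 11 mm), origin at the centre of its underside, z up, about 0.05 to 0.1 kg; its 40 mm side across the row. To be left as it is.
- keep4: Loose in-service cartridge with a GREEN cap, standing in the rack at rack y = 59 mm; 40 mm along its x, 28 mm along its y, 50 mm high (z), white body with a grey window and a coloured cap (the top 11 mm), origin at the centre of its underside, z up, about 0.05 to 0.1 kg; its 40 mm side across the row. To be left as it is.
- keep5: Loose in-service cartridge with a GREEN cap, standing in the rack at rack y = 118 mm; 40 mm along its x, 28 mm along its y, 50 mm high (z), white body with a grey window and a coloured cap (the top 11 mm), origin at the centre of its underside, z up, about 0.05 to 0.1 kg; its 40 mm side across the row. To be left as it is.
- blue1: Loose spent cartridge with a BLUE cap, standing in one of the rack's four places at the start; 40 mm along its x, 28 mm along its y, 50 mm high (z), white body with a grey window and a coloured cap (the top 11 mm), origin at the centre of its underside, z up, about 0.05 to 0.1 kg; its 40 mm side across the row. May be absent.
- blue2: Loose spent cartridge with a BLUE cap, standing in one of the rack's four places at the start; 40 mm along its x, 28 mm along its y, 50 mm high (z), white body with a grey window and a coloured cap (the top 11 mm), origin at the centre of its underside, z up, about 0.05 to 0.1 kg; its 40 mm side across the row. May be absent.
- orange1: Loose spent cartridge with an ORANGE cap, standing in one of the rack's four places at the start; 40 mm along its x, 28 mm along its y, 50 mm high (z), white body with a grey window and a coloured cap (the top 11 mm), origin at the centre of its underside, z up, about 0.05 to 0.1 kg; its 40 mm side across the row. May be absent.
- orange2: Loose spent cartridge with an ORANGE cap, standing in one of the rack's four places at the start; 40 mm along its x, 28 mm along its y, 50 mm high (z), white body with a grey window and a coloured cap (the top 11 mm), origin at the centre of its underside, z up, about 0.05 to 0.1 kg; its 40 mm side across the row. May be absent.
- fresh1: Loose fresh cartridge with a GREEN cap, standing on the bench before the rack, turned up to 35 degrees; 40 mm along its x, 28 mm along its y, 50 mm high (z), white body with a grey window and a coloured cap (the top 11 mm), origin at the centre of its underside, z up, about 0.05 to 0.1 kg; foot chamfered 3.5 mm all round; either way round fits. May be absent.
- fresh2: Loose fresh cartridge with a GREEN cap, standing on the bench before the rack, turned up to 35 degrees; 40 mm along its x, 28 mm along its y, 50 mm high (z), white body with a grey window and a coloured cap (the top 11 mm), origin at the centre of its underside, z up, about 0.05 to 0.1 kg; foot chamfered 3.5 mm all round; either way round fits. May be absent.
- fresh3: Loose fresh cartridge with a GREEN cap, standing on the bench before the rack, turned up to 35 degrees; 40 mm along its x, 28 mm along its y, 50 mm high (z), white body with a grey window and a coloured cap (the top 11 mm), origin at the centre of its underside, z up, about 0.05 to 0.1 kg; foot chamfered 3.5 mm all round; either way round fits. May be absent.
- fresh4: Loose fresh cartridge with a GREEN cap, standing on the bench before the rack, turned up to 35 degrees; 40 mm along its x, 28 mm along its y, 50 mm high (z), white body with a grey window and a coloured cap (the top 11 mm), origin at the centre of its underside, z up, about 0.05 to 0.1 kg; foot chamfered 3.5 mm all round; either way round fits. May be absent.
- blue_bin: Loose open blue plastic return bin (0.6 kg) standing on the bench, 180 mm (x) by 130 mm (y), 45 mm high, walls and floor 4 mm thick. Origin: centre of its underside, z up.
- orange_bin: Loose open orange plastic return bin (0.6 kg) standing on the bench, 180 mm (x) by 130 mm (y), 45 mm high, walls and floor 4 mm thick. Origin: centre of its underside, z up.
- vial1: Loose amber glass vial with an orange screw cap, 22 mm across, 48 mm high, upright on the bench left of the rack; origin at the centre of its underside. Bystander.
- vial2: Loose amber glass vial with a black screw cap, 22 mm across, 48 mm high, upright on the bench right of the rack; origin at the centre of its underside. Bystander.

How it is judged:
At the end, for the whole second after the job is handed in: Fresh cartridges stand in the rack, undersides within 3 mm of its floor, 6 mm of its centreline, 4 degrees of upright; spent ones lie inside the bin of their colour; the rack's own green-capped ones are within 7 mm of their starts and 4 degrees of upright; all at rest (x of fresh1 in the frame of rack between -0.006 and 0.006 m and y of fresh1 in the frame of rack between -0.1 and 0.1 m and z of each of fresh1, fresh2, fresh3, fresh4 in the frame of rack below 0.009 m and angle between each of fresh1, fresh2, fresh3, fresh4, keep1, keep2, keep3, keep4, keep5's own z axis and vertical below 0.07 rad and linear speed of each of fresh1, fresh2, fresh3, fresh4, blue1, blue2, orange1, orange2 below 0.02 m/s and x of fresh2 in the frame of rack between -0.006 and 0.006 m and y of fresh2 in the frame of rack between -0.1 and 0.1 m and x of fresh3 in the frame of rack between -0.006 and 0.006 m and y of fresh3 in the frame of rack between -0.1 and 0.1 m and x of fresh4 in the frame of rack between -0.006 and 0.006 m and y of fresh4 in the frame of rack between -0.1 and 0.1 m and x of blue1 in the frame of blue_bin between -0.088 and 0.088 m and y of blue1 in the frame of blue_bin between -0.063 and 0.063 m and z of blue1 in the frame of blue_bin between 0 and 0.045 m and x of blue2 in the frame of blue_bin between -0.088 and 0.088 m and y of blue2 in the frame of blue_bin between -0.063 and 0.063 m and z of blue2 in the frame of blue_bin between 0 and 0.045 m and x of orange1 in the frame of orange_bin between -0.088 and 0.088 m and y of orange1 in the frame of orange_bin between -0.063 and 0.063 m and z of orange1 in the frame of orange_bin between 0 and 0.045 m and x of orange2 in the frame of orange_bin between -0.088 and 0.088 m and y of orange2 in the frame of orange_bin between -0.063 and 0.063 m and z of orange2 in the frame of orange_bin between 0 and 0.045 m and distance of each of keep1, keep2, keep3, keep4, keep5 from where it was at the start of the episode below 0.007 m); the robot touches nothing.
It fails at once if an in-service cartridge in the rack is tipped over or carried off (tilted beyond 0.4 rad or 25 mm from its start) (angle between any of keep1, keep2, keep3, keep4, keep5's own z axis and vertical above 0.4 rad or distance of any of keep1, keep2, keep3, keep4, keep5 from where it was at the start of the episode above 0.025 m).
It fails at once if a vial is moved more than 40 mm (distance of any of vial1, vial2 from where it was at the start of the episode above 0.04 m).
Of blue1, blue2, orange1, orange2 only 3 to 4 are there at a start; the rules pass over those that are not, and their reading is None.
Of fresh1, fresh2, fresh3, fresh4 only 3 to 4 are there at a start; the rules pass over those that are not, and their reading is None.
At some moment in a run one of blue_bin, orange_bin may be knocked a few centimetres aside while the robot is not near it.
It also fails if it takes over 210 s, if anything falls off the work surface, if the arm or the gripper's body presses on something with over 40 N, if the wrist force passes 120 N, or if a joint passes its speed limit or range.

## Working session

There is one attempt and no reset: what is moved stays moved. The work goes in short steps, Python scripts to look and compute and a tool call to move; the robot and the scene stay as the last step left them, time stands still between calls to the robot, and variables do not carry over. Pictures are saved under pics/ and viewed, and the job is handed in when it is done.

Besides the shell and the picture viewer there is one more tool, called after "Emit:" by a JSON object that holds its "method" and its "body", one argument or row to a line. apply_moves: Moves the arm, as the interface text tells. Scaled input: -1 to 1 covers 120 mm each way for a shift and 4 degrees each way for a turn. Its arguments: {"type":"object","properties":{"moves":{"type":"string"},"force":{"type":"number"}},"required":["moves"]}

```bash
mkdir -p pics; ls; python3 - <<'E'
from station import bot, imaging, nets
import cv2, numpy as np
o=bot.get_obs()
for k,v in o.items(): print(k,np.round(v,4))
for n in ["top","scene","wrist"]:
    p=imaging.read_camera(n)
    cv2.imwrite(f"pics/{n}0.png",p["image"][:,:,::-1])
    print(n,{k:(np.round(v,4).tolist() if not k=="image" else 0) for k,v in p.items()})
E
```

```text
pics
t 0.0
q [-1.3681  0.4778  0.0223  1.5565 -0.0114  1.1093 -0.0831]
joint_vel [ 0.0017 -0.0008 -0.0011  0.0006  0.0014  0.0028 -0.0011]
joint_torque [-5.00000e-04 -5.96446e+01  1.60780e+00 -2.81202e+01  1.25000e-02
  9.10000e-03  0.00000e+00]
eef_pos [0.2063 0.6421 0.2303]
tool_rot [ 6.000e-04  8.080e-01  5.892e-01 -7.000e-04]
contact_force [ 0.0282  0.1451 -0.9475]
torque [ 0.0615 -0.0092  0.0069]
gripper_width 1.0004
top {'image': 0, 'fx': 361.1063, 'fy': 361.1063, 'cx': 315.7279, 'cy': 197.0855, 'view': [[-0.0018, -0.9999, 0.0148, 0.0034], [-0.9966, 0.0006, -0.0826, 0.5858], [0.0825, -0.0149, -0.9965, 0.7744], [0.0, 0.0, 0.0, 1.0]], 'shot': 1}
scene {'image': 0, 'fx': 499.0236, 'fy': 499.0236, 'cx': 315.6152, 'cy': 195.3292, 'view': [[0.7388, 0.6739, -0.0088, -0.4204], [0.4534, -0.5065, -0.7334, -0.2161], [-0.4987, 0.5378, -0.6797, 1.3672], [0.0, 0.0, 0.0, 1.0]], 'shot': 2}
wrist {'image': 0, 'fx': 309.7069, 'fy': 309.7069, 'cx': 314.7784, 'cy': 198.1868, 'mount': [[1.0, -0.0, 0.0009, 0.001], [-0.0002, 0.9473, 0.3204, -0.0807], [-0.0008, -0.3204, 0.9473, -0.1428], [0.0, 0.0, 0.0, 1.0]], 'shot': 3}
```

View pics/top0.png

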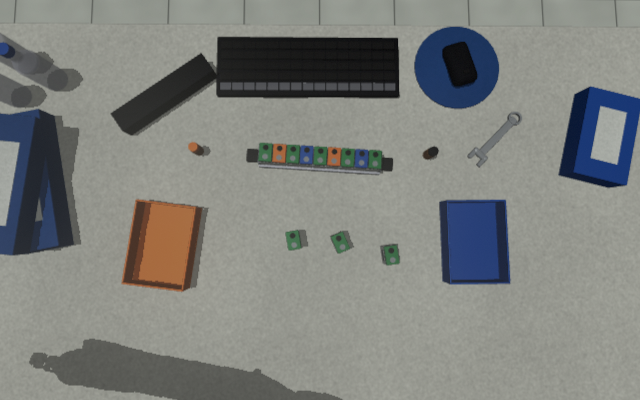

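View pics/scene0.png

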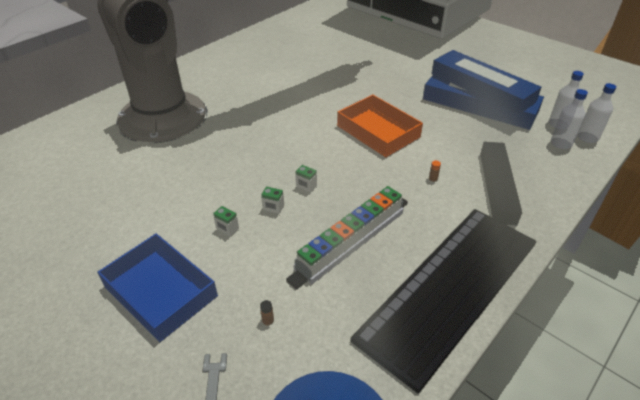

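View pics/wrist0.png

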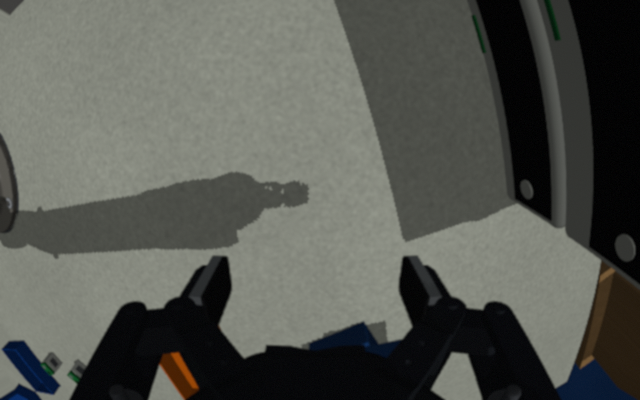

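```bash
cat > h.py <<'E'
from station import bot, imaging, nets
import cv2, numpy as np
from scipy.spatial.transform import Rotation as R
np.set_printoptions(suppress=True,precision=4,linewidth=150)
def pose(o=None):
    o=o or bot.get_obs(); T=np.eye(4); T[:3,3]=o["eef_pos"]; w,x,y,z=o["tool_rot"]; T[:3,:3]=R.from_quat([x,y,z,w]).as_matrix(); return T
def shoot(name,save=None):
    T=pose(); p=imaging.read_camera(name); p["T"]=T
    if save: cv2.imwrite(f"pics/{save}.png",p["image"][:,:,::-1])
    return p
def cam2w(p): return p["T"]@p["mount"] if "mount" in p else np.linalg.inv(p["view"])
def ground(p,uv,z):
    u=(uv[0]-p["cx"])/p["fx"]; v=(uv[1]-p["cy"])/p["fy"]
    if "mount" in p:
        r=np.hypot(u,v); d=np.array([u/r*np.sin(r),v/r*np.sin(r),np.cos(r)]) if r>1e-9 else np.array([0,0,1.])
    else: d=np.array([u,v,1.])
    C=cam2w(p); d=C[:3,:3]@d; c=C[:3,3]; return (c+d*(z-c[2])/d[2])
def proj(p,X):
    q=np.linalg.inv(cam2w(p))@np.append(X,1); 
    if "mount" in p:
        s=np.hypot(q[0],q[1]); th=np.arctan2(s,q[2]); k=th/s
        return np.array([p["cx"]+p["fx"]*q[0]*k,p["cy"]+p["fy"]*q[1]*k])
    return np.array([p["cx"]+p["fx"]*q[0]/q[2],p["cy"]+p["fy"]*q[1]/q[2]])
def rect(p,z,W,H,cx,cy,ppm=2000,fill=None):
    "orthorectify plane z: W(x) by H(y) m about cx,cy; rows=-x, cols=-y"
    nx=int(W*ppm);ny=int(H*ppm); m1=np.zeros((nx,ny),np.float32);m2=m1.copy()
    C=np.linalg.inv(cam2w(p))
    X,Y=np.meshgrid(cx+W/2-np.arange(nx)/ppm,cy+H/2-np.arange(ny)/ppm,indexing='ij')
    q=np.stack([X,Y,np.full_like(X,z)],-1)@C[:3,:3].T+C[:3,3]
    if "mount" in p:
        s=np.hypot(q[...,0],q[...,1]);k=np.arctan2(s,q[...,2])/np.maximum(s,1e-9)
    else: k=1/q[...,2]
    return cv2.remap(p["image"],(p["cx"]+p["fx"]*q[...,0]*k).astype(np.float32),(p["cy"]+p["fy"]*q[...,1]*k).astype(np.float32),cv2.INTER_LINEAR)
def toward(x,y,z,yaw=None,T=None):
    "yaw = angle of tool x in world; prints shift in tool axes (units of 120mm) and turn (units 4deg)"
    T=pose() if T is None else T
    d=T[:3,:3].T@(np.array([x,y,z])-T[:3,3])
    print("at",T[:3,3],"yaw",np.degrees(np.arctan2(T[1,0],T[0,0])),"shift units",d/0.12)
    if yaw is not None:
        c,s=np.cos(yaw),np.sin(yaw); G=np.array([[c,s,0],[s,-c,0],[0,0,-1.]])
        print("turn units",np.degrees(R.from_matrix(T[:3,:3].T@G).as_rotvec())/4)
E
python3 - <<'E'
from h import *
p=shoot("top")
for n,z in [("keep1",.056),("blue1",.056),("orange1",.056),("fresh1",.05),("blue_bin",0.045),("orange_bin",.045),("vial1",.048),("vial2",.048),("rack",0.034)]:
    for r in nets.outline_of(p,n)[:7]:
        m=r["region"]; ys,xs=np.nonzero(m); rr=cv2.minAreaRect(np.stack([xs,ys],1).astype(np.float32))
        print(n,round(r["score"],2),np.round(r["rect"],1),"area",m.sum(),"c",ground(p,rr[0],z)[:2],"ang",round(rr[2],1),np.round(rr[1],1))
for n in ["slot1","slot2","slot3","slot4","rack","blue_bin","orange_bin","fresh1"]:
    for r in nets.spot_point(p,n)[:5]:
        print(n,round(r["score"],2),np.round(r["location"],1),ground(p,r["location"],0.006 if "slot" in n else 0))
E
```

```text
keep1 0.77 [366.3 150.4 382.8 171.2] area 279 c [ 0.6609 -0.1216] ang 6.7 [13.7 21.6]
keep1 0.76 [335.9 149.1 356.8 170.2] area 314 c [ 0.6651 -0.0629] ang 90.0 [22. 15.]
keep1 0.76 [257.7 141.5 274.6 166.1] area 303 c [0.6757 0.1116] ang 90.0 [22. 14.]
keep1 0.7 [313.4 146.4 325.1 171. ] area 273 c [ 0.6683 -0.005 ] ang 90.0 [21. 13.]
keep1 0.51 [290.4 145.3 300.3 168.4] area 291 c [0.6725 0.0528] ang 90.0 [21. 13.]
blue1 0.68 [299.8 144.9 314.5 166.8] area 280 c [0.6704 0.0228] ang 90.0 [21. 13.]
blue1 0.67 [351.2 153.  365.5 174.4] area 312 c [ 0.6618 -0.0908] ang 90.0 [21. 15.]
orange1 0.88 [274.9 145.2 284.3 164.7] area 261 c [0.6736 0.0817] ang 90.0 [20. 12.]
orange1 0.79 [327.  146.7 339.6 172. ] area 290 c [ 0.6664 -0.0344] ang 4.1 [13.6 21.5]
fresh1 0.63 [285.1 231.6 302.7 254.3] area 269 c [0.4908 0.0515] ang 80.5 [19.7 14.1]
fresh1 0.52 [377.3 245.5 399.4 265.1] area 359 c [ 0.4609 -0.1515] ang 81.9 [21.4 17.8]
fresh1 0.51 [327.6 234.7 350.5 253.7] area 246 c [ 0.4875 -0.0465] ang 66.0 [19.2 13. ]
blue_bin 0.9 [437.7 200.4 511.  286.3] area 5839 c [ 0.4875 -0.3366] ang 87.
[... 1048 characters left out ...]
[280.1 158.5] [0.6756 0.0835 0.006 ]
slot3 0.56 [302.6 157.8] [0.6772 0.0323 0.006 ]
slot4 0.81 [331.  163.4] [ 0.6644 -0.0325  0.006 ]
slot4 0.74 [357.  162.8] [ 0.6658 -0.0919  0.006 ]
slot4 0.58 [280.1 158.5] [0.6756 0.0835 0.006 ]
slot4 0.56 [302.6 157.8] [0.6772 0.0323 0.006 ]
rack 0.77 [319.  158.2] [ 0.6775 -0.0053  0.    ]
blue_bin 0.82 [467.  240.7] [ 0.4882 -0.3409  0.    ]
blue_bin 0.3 [318.4 161.3] [ 0.6703 -0.0039  0.    ]
orange_bin 0.64 [168.3 245.4] [0.4794 0.3329 0.    ]
orange_bin 0.48 [317.8 162.5] [ 0.6675 -0.0025  0.    ]
fresh1 0.69 [386.1 252.6] [ 0.462  -0.1562  0.    ]
fresh1 0.64 [293.3 239.4] [0.4921 0.0531 0.    ]
fresh1 0.6 [335.6 240.8] [ 0.4887 -0.0423  0.    ]
```

Emit:
{"method": "apply_moves", "body": {
  "moves": "-1 0.01 0.333 0 0 0 0.85;-1 0.01 0.333 0 0 0 0.85;-1 0.01 0.333 0 0 0 0.85;-1 0.01 0.333 0 0 0 0.85;-1 0.01 0.333 0 0 0 0.85;-1 0.01 0.333 0 0 0 0.85;-1 0.01 0.333 0 0 0 0.85;-1 0.01 0.333 0 0 0 0.85;-1 0.01 0.333 0 0 0 0.85;-1 0.01 0.333 0 0 0 0.85;-1 0.01 0.333 0 0 0 0.85;-1 0.01 0.333 0 0 0 0.85",
  "force": 30
}}

```text
t: 2.05
eef_pos: [0.5935, 0.3734, 0.2313]
tool_rot: [-0.0, 0.963, 0.269, 0.0]
contact_force: [1.4, 0.2, 0.0]
gripper_width: 1.003
```

```bash
python3 - <<'E'
from h import *
toward(0.672,0.06,0.16,np.radians(-3.6))
E
```

```text
at [0.5935 0.3734 0.2313] yaw 31.242457929127077 shift units [-0.7955  2.572   0.5938]
turn units [-0.0026 -0.0061  8.7106]
```

Emit:
{"method": "apply_moves", "body": {
  "moves": "-1 0 0.27 0.06 0 0 0.87;-1 0 0.27 0.06 0 0 0.87;-1 0 0.27 0.06 0 0 0.87;-1 0 0.27 0.06 0 0 0.87;-1 0 0.27 0.06 0 0 0.87;-1 0 0.27 0.06 0 0 0.87;-1 0 0.27 0.06 0 0 0.87;-1 0 0.27 0.06 0 0 0.87;-1 0 0.27 0.06 0 0 0.87;-1 0 0.27 0.06 0 0 0.87;-1 0 0 0 0 0 0;-1 0 0 0 0 0 0"
}}

```text
t: 3.05
eef_pos: [0.6785, 0.0641, 0.159]
tool_rot: [0.001, 0.999, -0.032, -0.0]
contact_force: [0.4, 1.1, 0.2]
gripper_width: 1.0
```

```bash
python3 - <<'E'
from h import *
p=shoot("wrist","w1")
print(p["T"])
im=rect(p,0.056,0.2,0.34,0.668,-0.005)
cv2.imwrite("pics/w1r.png",im[:,:,::-1])
for n in ["keep1","blue1","orange1"]:
    for r in nets.outline_of(p,n)[:6]:
        ys,xs=np.nonzero(r["region"]); print(n,round(r["score"],2),np.round(r["rect"]),ground(p,(xs.mean(),ys.mean()),.056))
E
```

```text
[[ 0.9979 -0.0641 -0.0007  0.6785]
 [-0.0641 -0.9979 -0.0014  0.0641]
 [-0.0006  0.0015 -1.      0.159 ]
 [ 0.      0.      0.      1.    ]]
keep1 0.79 [294. 194. 339. 225.] [0.6788 0.0543 0.056 ]
keep1 0.72 [292. 251. 337. 283.] [ 0.6755 -0.0038  0.056 ]
keep1 0.61 [286. 124. 341. 159.] [0.6832 0.1138 0.056 ]
keep1 0.59 [293. 306. 336. 327.] [ 0.6713 -0.0629  0.056 ]
keep1 0.45 [286.  83. 344. 340.] [0.6818 0.1131 0.056 ]
blue1 0.91 [290. 225. 336. 251.] [0.6771 0.0258 0.056 ]
blue1 0.86 [295. 328. 333. 350.] [ 0.6704 -0.0927  0.056 ]
orange1 0.84 [294. 282. 336. 309.] [ 0.674 -0.033  0.056]
orange1 0.63 [292. 158. 338. 192.] [0.6811 0.0837 0.056 ]
```

View pics/w1.png

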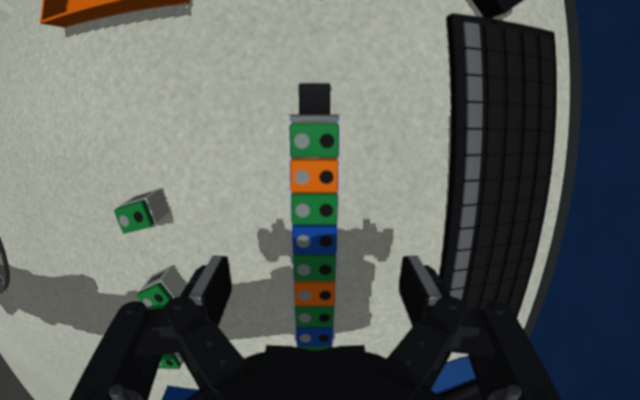

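View pics/w1r.png

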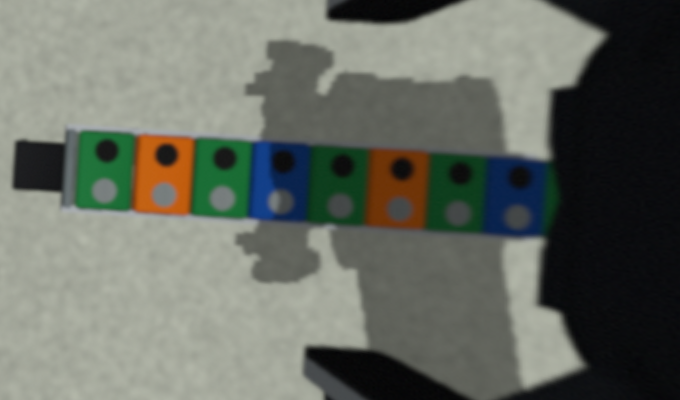

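```bash
python3 - <<'E'
from h import *
toward(0.6812,0.0838,0.027,np.radians(-3.6))
E
```

```text
at [0.6789 0.0698 0.1594] yaw -3.2388186006024835 shift units [ 0.0126 -0.1164  1.1038]
turn units [-0.0181 -0.0033  0.0903]
```

Emit:
{"method": "apply_moves", "body": {
  "moves": "-1 0.0126 -0.1164 0.1 0 0 0.09;-1 0 0 0.2 0 0 0;-1 0 0 0.1 0 0 0;-1 0 0 0 0 0 0;-1 0 0 0 0 0 0"
}}

```text
t: 3.67
eef_pos: [0.6803, 0.082, 0.1102]
tool_rot: [0.0, 0.999, -0.032, -0.001]
contact_force: [-0.1, 0.4, 0.4]
gripper_width: 1.003
```

```bash
python3 - <<'E'
from h import *
p=shoot("wrist","w2")
print(p["T"]); 
for n in ["orange1","keep1"]:
    for r in nets.outline_of(p,n)[:4]:
        ys,xs=np.nonzero(r["region"]); rr=cv2.minAreaRect(np.stack([xs,ys],1).astype(np.float32));print(n,round(r["score"],2),np.round(r["rect"]),ground(p,rr[0],.056))
toward(0.6812,0.0838,0.027,np.radians(-3.6))
E
```

```text
[[ 0.9979 -0.065  -0.0023  0.6803]
 [-0.065  -0.9979 -0.0006  0.082 ]
 [-0.0022  0.0008 -1.      0.1102]
 [ 0.      0.      0.      1.    ]]
orange1 0.77 [289. 199. 341. 237.] [0.6807 0.0841 0.056 ]
orange1 0.64 [291. 330. 336. 353.] [ 0.6736 -0.0315  0.056 ]
keep1 0.89 [290. 301. 342. 331.] [ 0.6755 -0.0038  0.056 ]
keep1 0.82 [281. 157. 341. 201.] [0.6827 0.1145 0.056 ]
keep1 0.6 [287. 239. 343. 276.] [0.679  0.0547 0.056 ]
at [0.6819 0.0812 0.1124] yaw -3.791463742256516 shift units [-0.0084 -0.0211  0.7117]
turn units [-0.0025 -0.0255 -0.0479]
```

View pics/w2.png

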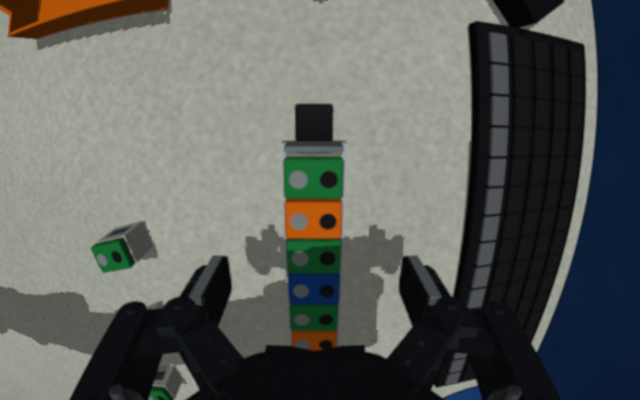

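Emit:
{"method": "apply_moves", "body": {
  "moves": "-1 -0.004 -0.015 0.25 0 0 0;-1 0 0 0.25 0 0 0;-1 0 0 0.2 0 0 0;-1 0 0 0 0 0 0;-1 0 0 0 0 0 0;-1 0 0 0 0 0 0;1 0 0 0 0 0 0;1 0 0 0 0 0 0;1 0 0 0 0 0 0;1 0 0 0 0 0 0;1 0 0 0 0 0 0;1 0 0 0 0 0 0",
  "force": 30
}}

```text
t: 4.82
eef_pos: [0.6808, 0.0833, 0.0283]
tool_rot: [-0.0, 0.999, -0.033, 0.0]
contact_force: [-2.9, 0.3, 6.0]
gripper_width: 0.464
```

```bash
python3 - <<'E'
from h import *
p=shoot("wrist","w3")
print(p["T"],bot.get_obs()["gripper_width"],bot.get_obs()["contact_force"])
E
```

```text
[[ 0.9978 -0.0657  0.0002  0.6808]
 [-0.0657 -0.9978  0.0005  0.0833]
 [ 0.0002 -0.0005 -1.      0.0283]
 [ 0.      0.      0.      1.    ]] 0.4618836952023057 [-2.9635  0.7493  6.7964]
```

View pics/w3.png

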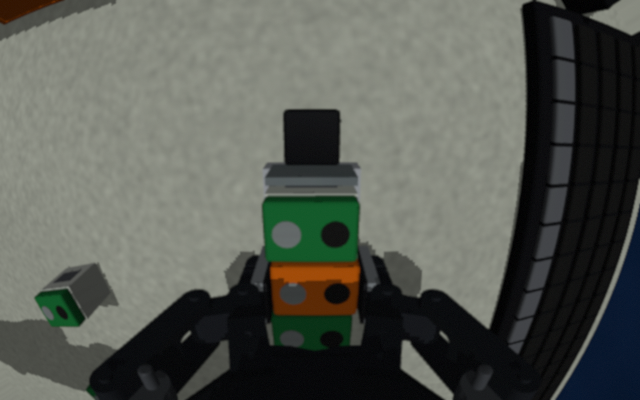

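Emit:
{"method": "apply_moves", "body": {
  "moves": "1 0 0 -0.1 0 0 0;1 0 0 -0.25 0 0 0;1 0 0 -0.33 0 0 0;1 0 0 -0.1 0 0 0;1 -0.1 -0.2 -0.1 0 0 0;1 -0.15 -0.3 0 0 0 0;1 -0.15 -0.3 0 0 0 0;1 -0.15 -0.3 0 0 0 0;1 -0.15 -0.2 0 0 0 0;1 -0.15 -0.1 0 0 0 0;1 -0.15 0 0 0 0 0;1 0 0 0 0 0 0"
}}

```text
t: 5.87
eef_pos: [0.5682, 0.2612, 0.133]
tool_rot: [-0.0, 1.0, -0.031, -0.002]
contact_force: [-0.9, -0.0, -1.0]
gripper_width: 0.463
```

```bash
python3 - <<'E'
from h import *
p=shoot("top","t1")
for c in [(137,200),(202,206),(187,290),(123,284)]: print(ground(p,c,.045))
toward(0.48,0.30,0.04,np.radians(-7))
big=cv2.resize(p["image"][170:310,90:410],None,fx=2.5,fy=2.5,interpolation=cv2.INTER_CUBIC); cv2.imwrite("pics/t1b.png",big[:,:,::-1])
q=shoot("wrist","w4")
E
```

```text
[0.578 0.385 0.045]
[0.5651 0.2464 0.045 ]
[0.3886 0.2735 0.045 ]
[0.4016 0.4073 0.045 ]
at [0.5703 0.2599 0.1333] yaw -3.6186909786741563 shift units [-0.7714 -0.2855  0.7787]
turn units [-0.0067  0.0137  0.8453]
```

View pics/t1b.png

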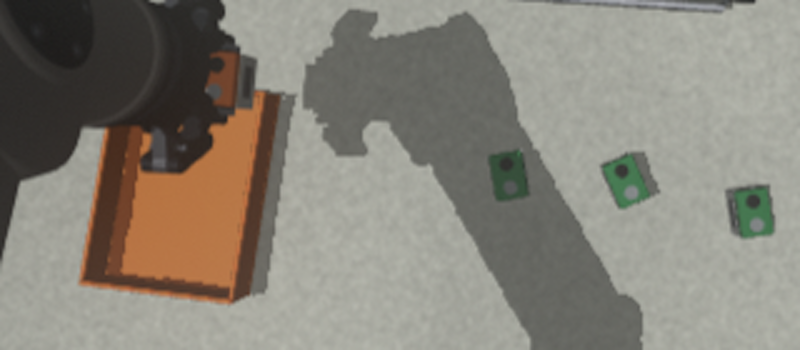

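View pics/w4.png

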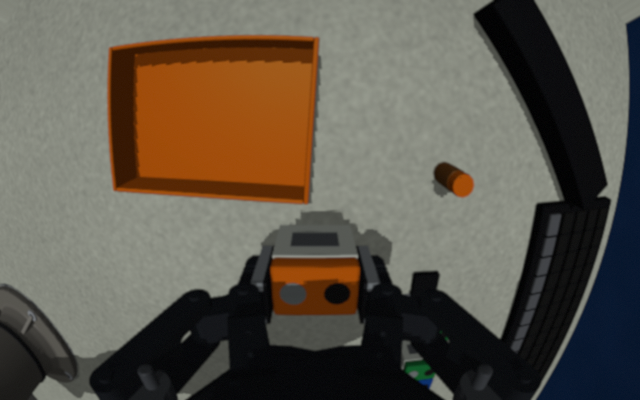

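Emit:
{"method": "apply_moves", "body": {
  "moves": "1 -0.26 -0.1 0 0 0 0.4;1 -0.26 -0.1 0 0 0 0.4;1 -0.25 -0.08 0.05 0 0 0;1 0 0 0.2 0 0 0;1 0 0 0.3 0 0 0;1 0 0 0.2 0 0 0;1 0 0 0.1 0 0 0;1 0 0 0 0 0 0;1 0 0 0 0 0 0;-0.5 0 0 0 0 0 0;-0.5 0 0 0 0 0 0;-0.5 0 0 0 0 0 0"
}}

```text
t: 6.97
eef_pos: [0.4843, 0.3014, 0.0324]
tool_rot: [-0.001, 0.998, -0.061, 0.001]
contact_force: [-0.4, 0.5, 0.6]
gripper_width: 0.748
```

Emit:
{"method": "apply_moves", "body": {
  "moves": "-0.5 0 0 -0.25 0 0 0;-0.8 0 0 -0.33 0 0 0;-1 0 0 -0.3 0 0 -0.4;-1 0.2 0.28 0 0 0 -0.4;-1 0.2 0.28 0 0 0 0;-1 0.2 0.28 0 0 0 0;-1 0.2 0.28 0 0 0 0;-1 0.2 0.28 0 0 0 0;-1 0.2 0.28 0 0 0 0;-1 0.2 0.28 0 0 0 0;-1 0.2 0.28 0 0 0 0;-1 0.2 0.28 0 0 0 0"
}}

```text
t: 7.97
eef_pos: [0.6789, -0.0175, 0.1377]
tool_rot: [-0.0, 0.999, -0.033, 0.001]
contact_force: [-0.1, 0.1, 1.2]
gripper_width: 1.002
```

```bash
python3 - <<'E'
from h import *
imaging.read_camera("top");toward(0.6738,-0.0335,0.1,np.radians(-3.6))
E
```

```text
at [ 0.6821 -0.0286  0.1386] yaw -4.300406470937097 shift units [-0.068   0.0437  0.3214]
turn units [ 0.0929 -0.0939 -0.1754]
```

Emit:
{"method": "apply_moves", "body": {
  "moves": "-1 -0.068 0.035 0.2 0.05 -0.05 -0.15;-1 0 0 0.12 0 0 0;-1 0 0 0 0 0 0;-1 0 0 0 0 0 0"
}}

```text
t: 8.35
eef_pos: [0.6685, -0.0177, 0.0974]
tool_rot: [-0.002, 1.0, -0.027, -0.003]
contact_force: [-0.3, 0.1, 0.6]
gripper_width: 1.0
```

```bash
python3 - <<'E'
from h import *
p=shoot("wrist","w5")
print(p["T"]); 
for n in ["orange1","keep1"]:
    for r in nets.outline_of(p,n)[:4]:
        ys,xs=np.nonzero(r["region"]); rr=cv2.minAreaRect(np.stack([xs,ys],1).astype(np.float32));print(n,round(r["score"],2),np.round(r["rect"]),ground(p,rr[0],.056))
toward(0.6738,-0.0335,0.027,np.radians(-3.6))
E
```

```text
[[ 0.9985 -0.054  -0.0054  0.6685]
 [-0.0539 -0.9985  0.0044 -0.0177]
 [-0.0057 -0.0041 -1.      0.0974]
 [ 0.      0.      0.      1.    ]]
orange1 0.57 [292. 230. 350. 272.] [ 0.6738 -0.0337  0.056 ]
keep1 0.96 [290.   1. 360.  56.] [0.6828 0.1075 0.056 ]
keep1 0.87 [293. 269. 350. 303.] [ 0.6713 -0.0626  0.056 ]
keep1 0.86 [291.  95. 360. 141.] [0.6791 0.0529 0.056 ]
keep1 0.65 [290. 186. 355. 231.] [ 0.6751 -0.0044  0.056 ]
at [ 0.6701 -0.018   0.0992] yaw -3.0703011258384723 shift units [0.0386 0.1299 0.6013]
turn units [-0.0579  0.0251  0.1324]
```

View pics/w5.png

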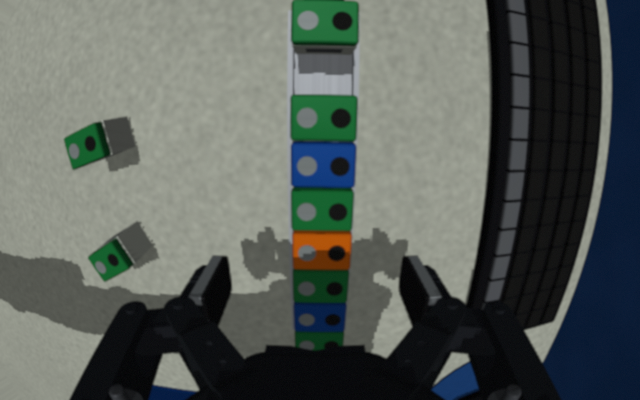

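Emit:
{"method": "apply_moves", "body": {
  "moves": "-1 0.032 0.13 0.0 -0.05 0.025 0.13;-1 0 0 0.2 0 0 0;-1 0 0 0.25 0 0 0;-1 0 0 0.15 0 0 0;-1 0 0 0 0 0 0;-1 0 0 0 0 0 0;-1 0 0 0 0 0 0;1 0 0 0 0 0 0;1 0 0 0 0 0 0;1 0 0 0 0 0 0;1 0 0 0 0 0 0;1 0 0 0 0 0 0"
}}

```text
t: 9.5
eef_pos: [0.6728, -0.035, 0.0269]
tool_rot: [-0.0, 0.999, -0.032, -0.0]
contact_force: [-0.1, 0.2, 4.8]
gripper_width: 0.464
```

```bash
python3 - <<'E'
from h import *
p=shoot("wrist","w6")
print(p["T"],bot.get_obs()["gripper_width"],bot.get_obs()["contact_force"])
toward(0.487,0.358,0.15)
E
```

```text
[[ 0.9979 -0.0642 -0.0004  0.6728]
 [-0.0642 -0.9979  0.0003 -0.035 ]
 [-0.0004 -0.0003 -1.      0.0269]
 [ 0.      0.      0.      1.    ]] 0.4649611896733469 [-0.6304  0.5828  7.2212]
at [ 0.6727 -0.0351  0.0269] yaw -3.6854901704068372 shift units [-1.7557 -3.1697 -1.024 ]
```

View pics/w6.png

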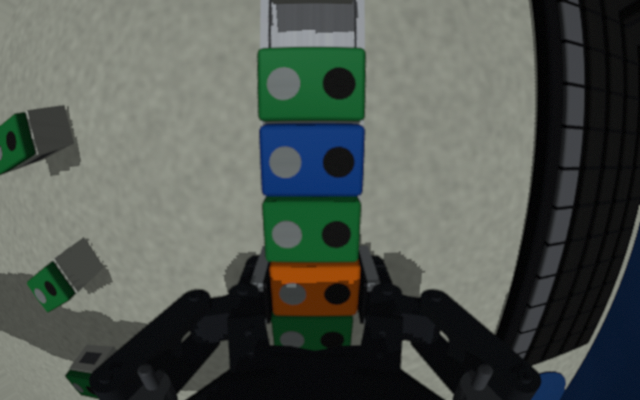

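Emit:
{"method": "apply_moves", "body": {
  "moves": "1 0 0 -0.1 0 0 0;1 0 0 -0.25 0 0 0;1 0 0 -0.33 0 0 0;1 0 0 -0.25 0 0 0;1 -0.16 -0.288 0 0 0 0;1 -0.16 -0.288 0 0 0 0;1 -0.16 -0.288 0 0 0 0;1 -0.16 -0.288 0 0 0 0;1 -0.16 -0.288 0 0 0 0;1 -0.16 -0.288 0 0 0 0;1 -0.16 -0.288 0 0 0 0;1 -0.16 -0.288 0 0 0 0"
}}

```text
t: 10.55
eef_pos: [0.5357, 0.2521, 0.1385]
tool_rot: [-0.0, 0.999, -0.032, -0.001]
contact_force: [0.1, -0.3, -0.2]
gripper_width: 0.464
```

Emit:
{"method": "apply_moves", "body": {
  "moves": "1 -0.16 -0.288 0 0 0 0;1 -0.16 -0.288 0 0 0 0;1 0 0 0 0 0 0;1 0 0 0 0 0 0"
}}

```text
t: 10.88
eef_pos: [0.501, 0.3254, 0.1382]
tool_rot: [-0.0, 1.0, -0.029, -0.001]
contact_force: [0.1, -1.0, -1.4]
gripper_width: 0.46
```

```bash
python3 - <<'E'
from h import *
p=shoot("wrist","w7")
for n in ["orange_bin","orange1"]:
    for r in nets.spot_point(p,n)[:3]: print(n,r["score"],ground(p,r["location"],0.004 if n=="orange_bin" else .004))
    for r in nets.spot_in(p,n)[:3]: print(n,r["score"],np.round(r["rect"]))
p=shoot("top","t2")
toward(0.487,0.358,0.032,np.radians(-7))
E
```

```text
orange_bin 0.96 [0.4862 0.3387 0.004 ]
orange_bin 0.73 [186. 102. 412. 267.]
orange_bin 0.21 [426. 307. 482. 386.]
orange1 0.77 [0.4894 0.3    0.004 ]
orange1 0.73 [0.5006 0.266  0.004 ]
orange1 0.82 [271. 223. 358. 317.]
orange1 0.7 [425. 306. 480. 390.]
orange1 0.66 [274. 200. 320. 240.]
at [0.5038 0.3204 0.1381] yaw -3.8489741772493447 shift units [-0.1598 -0.3035  0.8846]
turn units [0.0064 0.0203 0.7878]
```

View pics/w7.png

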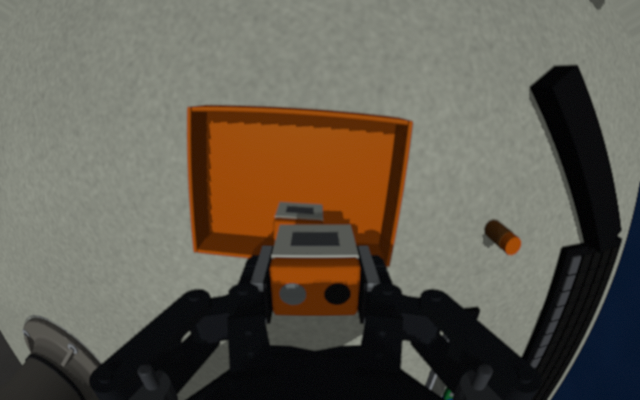

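Emit:
{"method": "apply_moves", "body": {
  "moves": "1 -0.15 -0.2 0 0 0 0.4;1 0 -0.14 0 0 0 0.4;1 0 0 0.2 0 0 0;1 0 0 0.3 0 0 0;1 0 0 0.28 0 0 0;1 0 0 0.1 0 0 0;1 0 0 0 0 0 0;1 0 0 0 0 0 0;-0.5 0 0 0 0 0 0;-0.5 0 0 0 0 0 0;-0.5 0 0 0 0 0 0;-0.5 0 0 -0.25 0 0 0"
}}

```text
t: 12.18
eef_pos: [0.4853, 0.3625, 0.0595]
tool_rot: [0.002, 0.998, -0.06, -0.003]
contact_force: [-1.5, -0.3, -0.1]
gripper_width: 0.748
```

Emit:
{"method": "apply_moves", "body": {
  "moves": "-0.8 0 0 -0.33 0 0 0;-1 0 0 -0.3 0 0 -0.4;-1 0.2 0.28 0 0 0 -0.4;-1 0.2 0.28 0 0 0 0;-1 0.2 0.28 0 0 0 0;-1 0.2 0.28 0 0 0 0;-1 0.2 0.28 0 0 0 0;-1 0.2 0.28 0 0 0 0;-1 0.2 0.28 0 0 0 0;-1 0.2 0.28 0 0 0 0;-1 0 0 0 0 0 0;-1 0 0 0 0 0 0"
}}

```text
t: 13.18
eef_pos: [0.6629, 0.0784, 0.139]
tool_rot: [0.001, 0.999, -0.035, 0.0]
contact_force: [-0.0, 0.8, 1.4]
gripper_width: 0.999
```

```bash
python3 - <<'E'
from h import *
p=shoot("top","t3"); imaging.read_camera("top")
toward(0.6772,0.0253,0.1,np.radians(-3.6))
E
```

```text
at [0.6613 0.0836 0.1382] yaw -3.6723163531583243 shift units [0.1634 0.4768 0.3178]
turn units [-0.017   0.0196 -0.0181]
```

View pics/t3.png

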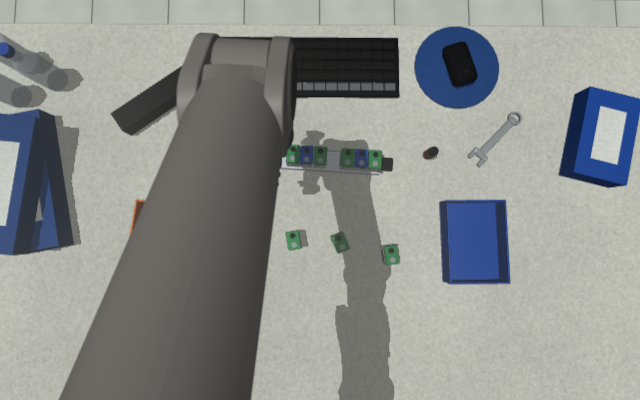

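Emit:
{"method": "apply_moves", "body": {
  "moves": "-1 0.08 0.24 0.1 0 0 0;-1 0.083 0.237 0.1 0 0 0;-1 0 0 0.1 0 0 0;-1 0 0 0 0 0 0;-1 0 0 0 0 0 0;-1 0 0 0 0 0 0;-1 0 0 0 0 0 0;-1 0 0 0 0 0 0"
}}

```text
t: 13.95
eef_pos: [0.6775, 0.0261, 0.1025]
tool_rot: [-0.0, 1.0, -0.031, -0.0]
contact_force: [0.7, -0.4, -0.9]
gripper_width: 0.998
```

```bash
python3 - <<'E'
from h import *
p=shoot("wrist","w8")
for n in ["blue1","keep1"]:
    for r in nets.outline_of(p,n)[:4]:
        ys,xs=np.nonzero(r["region"]); rr=cv2.minAreaRect(np.stack([xs,ys],1).astype(np.float32));print(n,round(r["score"],2),np.round(r["rect"]),ground(p,rr[0],.056))
toward(0.6772,0.0253,0.027,np.radians(-3.6))
E
```

```text
blue1 0.81 [280. 206. 342. 245.] [0.6769 0.0261 0.056 ]
blue1 0.55 [289. 338. 336. 352.] [ 0.6706 -0.085   0.056 ]
blue1 0.3 [276.  32. 348. 329.] [0.6792 0.0566 0.056 ]
keep1 0.88 [277.  76. 346. 118.] [0.683  0.1116 0.056 ]
keep1 0.77 [280. 152. 343. 207.] [0.6796 0.0576 0.056 ]
keep1 0.73 [284. 246. 344. 286.] [ 0.6755 -0.0041  0.056 ]
keep1 0.71 [288. 284. 339. 341.] [ 0.6727 -0.0472  0.056 ]
at [0.6774 0.025  0.1021] yaw -3.6418291268042133 shift units [-0.001  -0.002   0.6258]
turn units [-0.0053  0.0157 -0.0105]
```

View pics/w8.png

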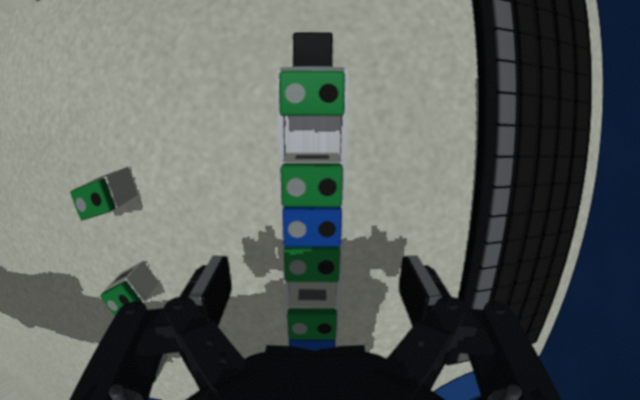

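Emit:
{"method": "apply_moves", "body": {
  "moves": "-1 0 0 0.2 0 0 0;-1 0 0 0.25 0 0 0;-1 0 0 0.17 0 0 0;-1 0 0 0 0 0 0;-1 0 0 0 0 0 0;-1 0 0 0 0 0 0;1 0 0 0 0 0 0;1 0 0 0 0 0 0;1 0 0 0 0 0 0;1 0 0 0 0 0 0;1 0 0 0 0 0 0;1 0 0 0 0 0 0"
}}

```text
t: 15.1
eef_pos: [0.6769, 0.0245, 0.0281]
tool_rot: [-0.0, 0.999, -0.032, -0.001]
contact_force: [-2.9, 0.8, 6.8]
gripper_width: 0.46
```

Emit:
{"method": "apply_moves", "body": {
  "moves": "1 0 0 -0.1 0 0 0;1 0 0 -0.25 0 0 0;1 0 0 -0.33 0 0 0;1 0 0 -0.2 0 0 0;1 -0.139 0.289 0 0 0 0;1 -0.139 0.289 0 0 0 0;1 -0.139 0.289 0 0 0 0;1 -0.139 0.289 0 0 0 0;1 -0.139 0.289 0 0 0 0;1 -0.139 0.289 0 0 0 0;1 -0.139 0.289 0 0 0 0;1 -0.139 0.289 0 0 0 0"
}}

```text
t: 16.1
eef_pos: [0.5253, -0.2455, 0.134]
tool_rot: [0.0, 0.999, -0.032, -0.0]
contact_force: [-0.0, -0.6, 0.0]
gripper_width: 0.461
```

Emit:
{"method": "apply_moves", "body": {
  "moves": "1 0 0 0 0 0 0;1 0 0 0 0 0 0;1 0 0 0 0 0 0;1 0 0 0 0 0 0;1 0 0 0 0 0 0"
}}

```text
t: 16.52
eef_pos: [0.5272, -0.2423, 0.1331]
tool_rot: [-0.0, 1.0, -0.031, -0.001]
contact_force: [-1.2, -0.4, -0.6]
gripper_width: 0.464
```

```bash
python3 - <<'E'
from h import *
p=shoot("wrist","w9")
p=shoot("top","t4")
for n in ["blue_bin","orange_bin"]:
    for r in nets.spot_point(p,n)[:2]: print(n,r["score"],ground(p,r["location"],0.004))
toward(0.488,-0.31,0.032)
E
```

```text
blue_bin 0.86 [ 0.488 -0.333  0.004]
blue_bin 0.16 [0.4944 0.0507 0.004 ]
orange_bin 0.79 [0.48   0.3338 0.004 ]
orange_bin 0.44 [0.6718 0.0882 0.004 ]
at [ 0.5266 -0.2431  0.133 ] yaw -3.606025313468625 shift units [-0.2849  0.5767  0.842 ]
```

View pics/w9.png

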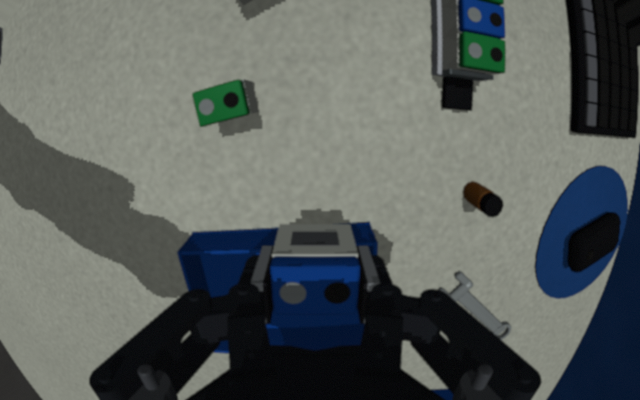

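View pics/t4.png

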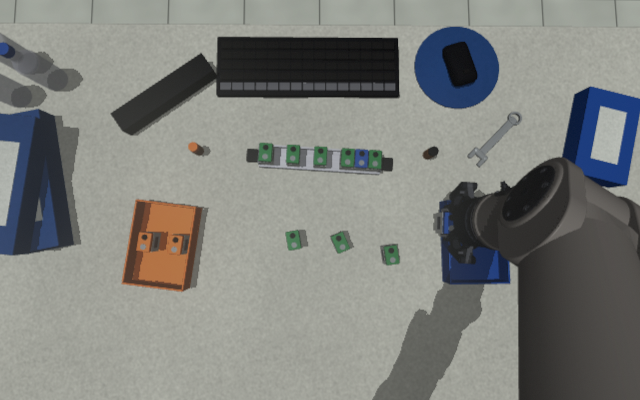

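Emit:
{"method": "apply_moves", "body": {
  "moves": "1 -0.145 0.28 0 0 0 -0.7;1 -0.14 0.28 0 0 0 -0.5;1 0 0 0.15 0 0 0;1 0 0 0.25 0 0 0;1 0 0 0.28 0 0 0;1 0 0 0.16 0 0 0;1 0 0 0 0 0 0;1 0 0 0 0 0 0;1 0 0 0 0 0 0;-0.5 0 0 0 0 0 0;-0.5 0 0 0 0 0 0;-0.5 0 0 0 0 0 0"
}}

```text
t: 17.72
eef_pos: [0.4901, -0.31, 0.0336]
tool_rot: [0.0, 1.0, 0.01, 0.0]
contact_force: [0.1, -0.2, -0.1]
gripper_width: 0.751
```

Emit:
{"method": "apply_moves", "body": {
  "moves": "-0.5 0 0 -0.25 0 0 0;-0.8 0 0 -0.33 0 0 0;-1 0 0 -0.25 0 0 0;-1 0.2 -0.26 0 0 0 0.4;-1 0.2 -0.26 0 0 0 0.4;-1 0.2 -0.26 0 0 0 0.4;-1 0.2 -0.26 0 0 0 0;-1 0.2 -0.26 0 0 0 0;-1 0.2 -0.26 0 0 0 0;-1 0 0 0 0 0 0;-1 0 0 0 0 0 0;-1 0 0 0 0 0 0"
}}

```text
t: 18.72
eef_pos: [0.6398, -0.1283, 0.132]
tool_rot: [0.0, 0.999, -0.032, -0.001]
contact_force: [0.2, -0.6, 0.3]
gripper_width: 1.001
```

```bash
python3 - <<'E'
from h import *
p=shoot("top","t5"); imaging.read_camera("top")
toward(0.6700,-0.0930,0.1,np.radians(-3.6))
E
```

```text
at [ 0.6391 -0.1298  0.1321] yaw -3.8342504745468733 shift units [ 0.2367 -0.3235  0.2667]
turn units [ 0.0109  0.0249 -0.0586]
```

Emit:
{"method": "apply_moves", "body": {
  "moves": "-1 0.12 -0.16 0.1 0 0 0;-1 0.117 -0.164 0.1 0 0 -0.05;-1 0 0 0.06 0 0 0;-1 0 0 0 0 0 0;-1 0 0 0 0 0 0;-1 0 0 0 0 0 0;-1 0 0 0 0 0 0;-1 0 0 0 0 0 0"
}}

```text
t: 19.48
eef_pos: [0.6708, -0.0922, 0.1013]
tool_rot: [0.0, 1.0, -0.031, -0.0]
contact_force: [0.2, 0.5, 0.5]
gripper_width: 1.001
```

```bash
python3 - <<'E'
from h import *
p=shoot("wrist","w10")
for n in ["blue1","keep1"]:
    for r in nets.outline_of(p,n)[:5]:
        ys,xs=np.nonzero(r["region"]); rr=cv2.minAreaRect(np.stack([xs,ys],1).astype(np.float32));print(n,round(r["score"],2),np.round(r["rect"]),ground(p,rr[0],.056))
toward(0.6700,-0.0930,0.027,np.radians(-3.6))
E
```

```text
blue1 0.62 [153. 384. 196. 398.] [ 0.5096 -0.2829  0.056 ]
blue1 0.45 [328. 332. 349. 351.] [ 0.6844 -0.1979  0.056 ]
keep1 0.91 [276.  68. 347. 118.] [ 0.6751 -0.0065  0.056 ]
keep1 0.85 [283. 249. 340. 282.] [ 0.6675 -0.1219  0.056 ]
keep1 0.81 [279. 151. 343. 206.] [ 0.6713 -0.0597  0.056 ]
keep1 0.8 [276.   2. 346.  35.] [0.6778 0.0405 0.056 ]
keep1 0.42 [276.   9. 348. 288.] [ 0.6733 -0.0398  0.056 ]
at [ 0.6709 -0.0913  0.1009] yaw -3.5207736989025626 shift units [-0.0058  0.0143  0.6156]
turn units [-0.0009  0.0169  0.0198]
```

View pics/w10.png

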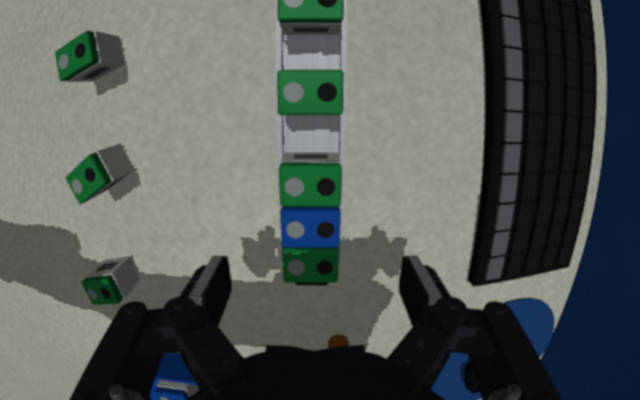

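View pics/t5.png

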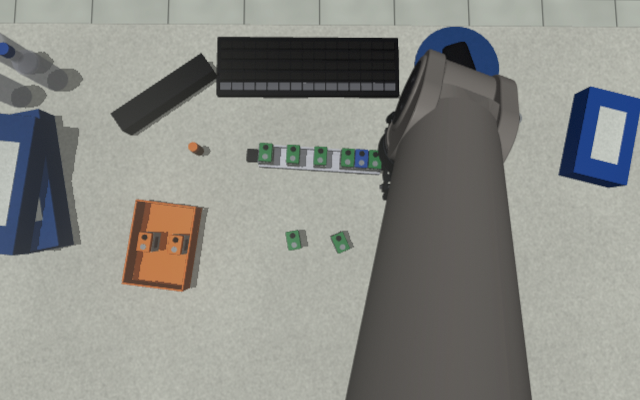

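Emit:
{"method": "apply_moves", "body": {
  "moves": "-1 -0.003 0.01 0.2 0 0 0;-1 0 0 0.25 0 0 0;-1 0 0 0.16 0 0 0;-1 0 0 0 0 0 0;-1 0 0 0 0 0 0;-1 0 0 0 0 0 0;1 0 0 0 0 0 0;1 0 0 0 0 0 0;1 0 0 0 0 0 0;1 0 0 0 0 0 0;1 0 0 0 0 0 0;1 0 0 0 0 0 0"
}}

```text
t: 20.63
eef_pos: [0.6694, -0.092, 0.0281]
tool_rot: [-0.0, 1.0, -0.031, -0.002]
contact_force: [-5.4, 0.0, 6.7]
gripper_width: 0.463
```

```bash
python3 - <<'E'
from h import *
p=shoot("wrist","w11")
toward(0.488,-0.37,0.133)
E
```

```text
at [ 0.6694 -0.092   0.028 ] yaw -3.5018031010002733 shift units [-1.3705  2.4039 -0.8717]
```

View pics/w11.png

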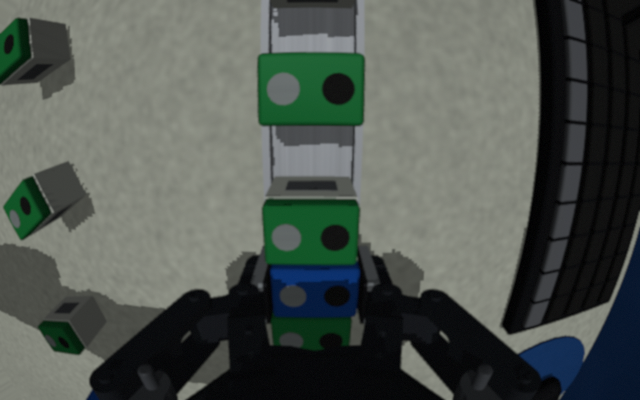

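Emit:
{"method": "apply_moves", "body": {
  "moves": "1 0 0 -0.1 0 0 0;1 0 0 -0.25 0 0 0;1 0 0 -0.33 0 0 0;1 0 0 -0.2 0 0 0;1 -0.17 0.295 0 0 0 0;1 -0.17 0.295 0 0 0 0;1 -0.17 0.295 0 0 0 0;1 -0.17 0.295 0 0 0 0;1 -0.17 0.295 0 0 0 0;1 -0.17 0.295 0 0 0 0;1 0 0 0 0 0 0;1 0 0 0 0 0 0"
}}

```text
t: 21.68
eef_pos: [0.5334, -0.3003, 0.1344]
tool_rot: [0.001, 0.999, -0.034, -0.0]
contact_force: [-0.3, -0.1, -0.4]
gripper_width: 0.462
```

Emit:
{"method": "apply_moves", "body": {
  "moves": "1 0 0 0 0 0 0;1 0 0 0 0 0 0;1 0 0 0 0 0 0"
}}

```text
t: 21.93
eef_pos: [0.5367, -0.2949, 0.1331]
tool_rot: [-0.0, 1.0, -0.029, -0.001]
contact_force: [0.1, 0.3, -1.0]
gripper_width: 0.463
```

```bash
python3 - <<'E'
from h import *
p=shoot("wrist","w12")
p=shoot("top","t6")
toward(0.488,-0.37,0.032)
E
```

```text
at [ 0.5363 -0.2953  0.133 ] yaw -3.3474669328132323 shift units [-0.364   0.645   0.8417]
```

View pics/w12.png

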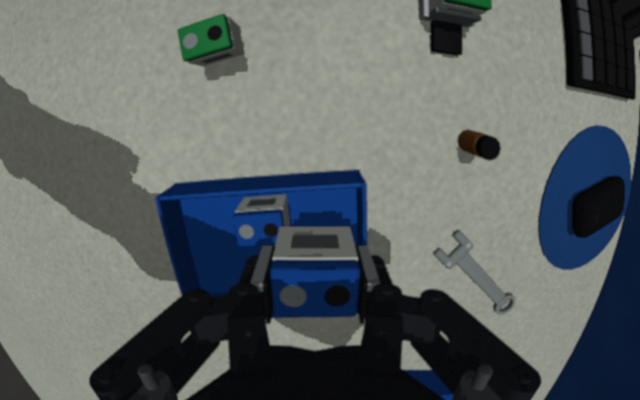

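View pics/t6.png

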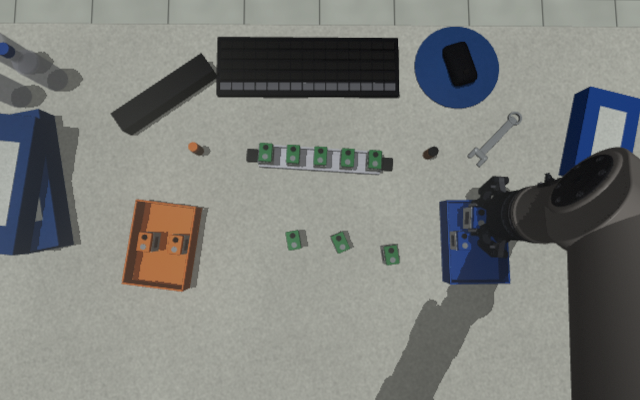

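Emit:
{"method": "apply_moves", "body": {
  "moves": "1 -0.18 0.29 0 0 0 -0.6;1 -0.18 0.29 0 0 0 -0.6;1 0 0.06 0 0 0 0;1 0 0 0.2 0 0 0;1 0 0 0.3 0 0 0;1 0 0 0.24 0 0 0;1 0 0 0.1 0 0 0;1 0 0 0 0 0 0;1 0 0 0 0 0 0;-0.5 0 0 0 0 0 0;-0.5 0 0 0 0 0 0;-0.5 0 0 0 0 0 0"
}}

```text
t: 23.03
eef_pos: [0.4905, -0.3724, 0.0341]
tool_rot: [0.001, 1.0, 0.011, 0.0]
contact_force: [-0.1, -0.5, -1.0]
gripper_width: 0.751
```

Emit:
{"method": "apply_moves", "body": {
  "moves": "-0.5 0 0 -0.25 0 0 0;-0.8 0 0 -0.33 0 0 0;-1 0 0 -0.25 0 0 0;-1 0 -0.3 0 0 0 0;-1 0 -0.3 0 0 0 0;-1 0 -0.3 0 0 0 0;-1 0 -0.3 0 0 0 0;-1 0 0 0 0 0 0;-1 0 0 0 0 0 0;-1 0 0 0 0 0 0;-1 0 0 0 0 0 0"
}}

```text
t: 23.95
eef_pos: [0.4864, -0.2294, 0.1326]
tool_rot: [0.0, 1.0, 0.01, -0.0]
contact_force: [0.3, -0.4, 0.2]
gripper_width: 0.998
```

```bash
python3 - <<'E'
from h import *
p=shoot("wrist","w13")
for r in nets.outline_of(p,"fresh1")[:6]:
    ys,xs=np.nonzero(r["region"]); print(round(r["score"],2),np.round(r["rect"]),ground(p,(xs.mean(),ys.mean()),.05))
im=rect(p,0.05,0.2,0.34,0.48,-0.08); cv2.imwrite("pics/w13r.png",im[:,:,::-1])
toward(0.46,-0.15,0.1)
E
```

```text
0.75 [479.   1. 533. 138.] [ 0.6339 -0.1118  0.05  ]
0.69 [252.  89. 314. 136.] [ 0.4634 -0.1566  0.05  ]
0.53 [300.   1. 337.  13.] [ 0.4833 -0.0764  0.05  ]
at [ 0.4862 -0.2295  0.1322] yaw 1.1648827259138668 shift units [-0.2043 -0.6667  0.2683]
```

View pics/w13.png

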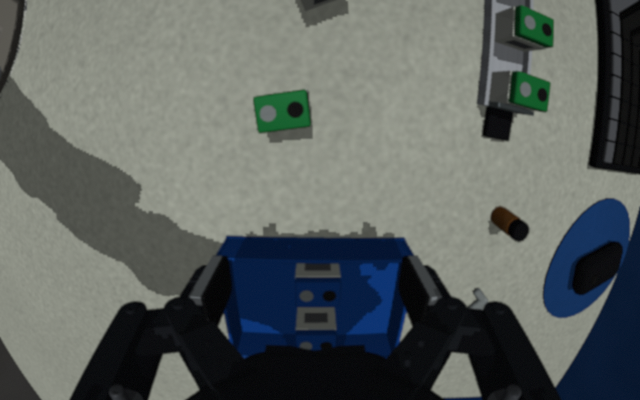

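View pics/w13r.png

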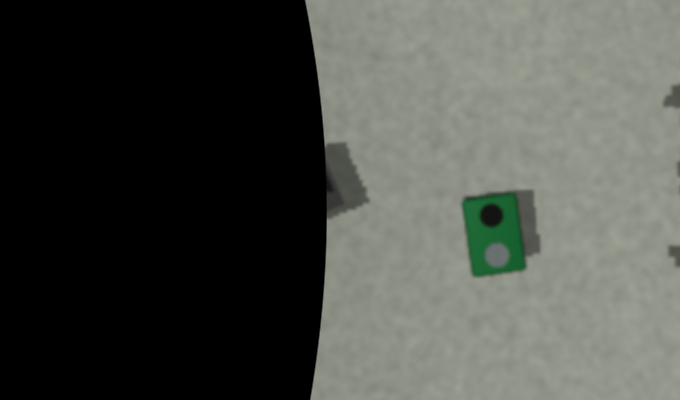

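Emit:
{"method": "apply_moves", "body": {
  "moves": "-1 -0.1 -0.3 0 0 0 -0.95;-1 -0.1 -0.3 0.1 0 0 -0.9;-1 0 0 0.17 0 0 0;-1 0 0 0 0 0 0;-1 0 0 0 0 0 0;-1 0 0 0 0 0 0;-1 0 0 0 0 0 0"
}}

```text
t: 24.63
eef_pos: [0.4593, -0.159, 0.1005]
tool_rot: [0.001, 0.997, 0.075, 0.0]
contact_force: [0.7, 0.1, -0.7]
gripper_width: 0.999
```

```bash
cat >> h.py <<'E'
def caps(p,z,cx,cy,W=0.12,H=0.12,save=None):
    im=rect(p,z,W,H,cx,cy,ppm=4000); hsv=cv2.cvtColor(im,cv2.COLOR_RGB2HSV)
    m=cv2.inRange(hsv,(50,100,25),(85,255,255)); m=cv2.morphologyEx(m,cv2.MORPH_CLOSE,np.ones((45,45),np.uint8))
    if save: cv2.imwrite(f"pics/{save}.png",im[:,:,::-1])
    for c in cv2.findContours(m,cv2.RETR_EXTERNAL,cv2.CHAIN_APPROX_NONE)[0]:
        if cv2.contourArea(c)<5000: continue
        r=cv2.minAreaRect(c); b=cv2.boxPoints(r); e=b[1]-b[0]; f=b[2]-b[1]; l=e if np.hypot(*e)>np.hypot(*f) else f
        a=np.degrees(np.arctan2(-l[0],-l[1])); a=(a+90)%180-90
        print("cap x %.4f y %.4f yaw %.1f size %s mm"%(cx+W/2-r[0][1]/4000,cy+H/2-r[0][0]/4000,a,np.round(np.array(r[1])/4,1)))
E
python3 - <<'E'
from h import *
p=shoot("wrist","w14")
caps(p,.05,.463,-.157,save="w14r")
toward(0.463,-0.157,0.021,np.radians(8.5))
E
```

```text
cap x 0.4624 y -0.1554 yaw 7.8 size [38.5 29.2] mm
at [ 0.4592 -0.1588  0.1005] yaw 8.579361033329869 shift units [ 0.0335 -0.0104  0.6622]
turn units [0.0113 0.0012 0.0198]
```

View pics/w14.png

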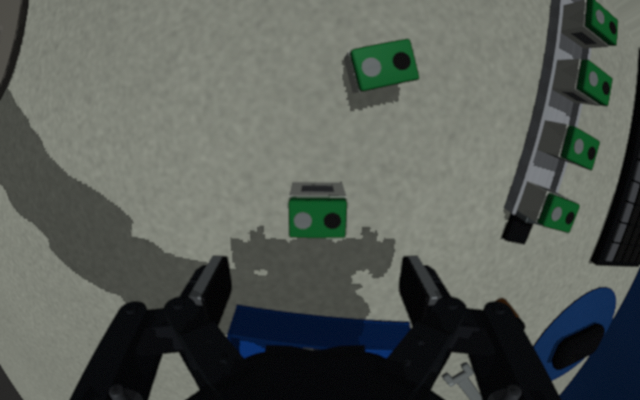

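Emit:
{"method": "apply_moves", "body": {
  "moves": "-1 0.03 -0.021 0.2 0 0 0.12;-1 0 0 0.25 0 0 0;-1 0 0 0.2 0 0 0;-1 0 0 0 0 0 0;-1 0 0 0 0 0 0;-1 0 0 0 0 0 0;1 0 0 0 0 0 0;1 0 0 0 0 0 0;1 0 0 0 0 0 0;1 0 0 0 0 0 0;1 0 0 0 0 0 0;1 0 0 0 0 0 0"
}}

```text
t: 25.68
eef_pos: [0.4618, -0.1542, 0.0224]
tool_rot: [-0.0, 0.997, 0.072, -0.0]
contact_force: [-0.9, 0.5, 7.2]
gripper_width: 0.464
```

```bash
python3 - <<'E'
from h import *
p=shoot("wrist","w15"); o=bot.get_obs(); T=p["T"];print(T,o["gripper_width"],o["contact_force"])
im=rect(p,.05,.12,.12,T[0,3],T[1,3],4000)
cv2.imwrite("pics/w15r.png",im[:,:,::-1])
caps(p,.05,T[0,3],T[1,3])
toward(0.6688,-0.0925,0.11,np.radians(-3.6))
E
```

```text
[[ 0.9897  0.1431 -0.0006  0.4618]
 [ 0.1431 -0.9897  0.0003 -0.1542]
 [-0.0005 -0.0004 -1.      0.0224]
 [ 0.      0.      0.      1.    ]] 0.46591001453828523 [-1.6538  0.0542  8.1769]
cap x 0.4636 y -0.1537 yaw 8.1 size [39.9 31. ] mm
at [ 0.4618 -0.1542  0.0224] yaw 8.22780046324911 shift units [ 1.7801 -0.2625 -0.7308]
turn units [-0.0042  0.008   2.9569]
```

View pics/w15.png

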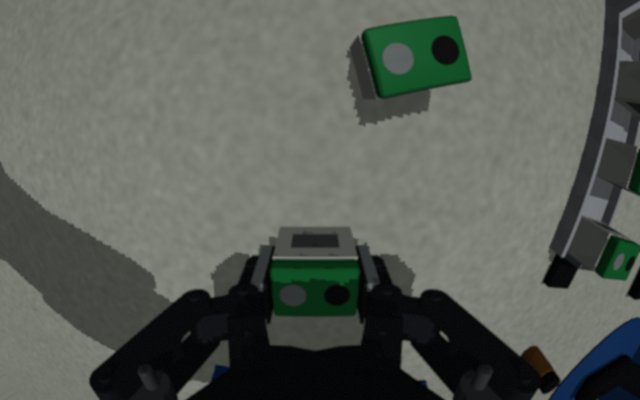

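Emit:
{"method": "apply_moves", "body": {
  "moves": "1 0 0 -0.1 0 0 0;1 0 0 -0.3 0 0 0;1 0 0 -0.33 0 0 0;1 0.29 -0.074 0 0 0 0.493;1 0.29 -0.074 0 0 0 0.493;1 0.29 -0.074 0 0 0 0.493;1 0.29 -0.074 0 0 0 0.493;1 0.29 -0.074 0 0 0 0.493;1 0.29 -0.074 0 0 0 0.493;1 0 0 0 0 0 0;1 0 0 0 0 0 0;1 0 0 0 0 0 0"
}}

```text
t: 26.73
eef_pos: [0.6656, -0.0894, 0.1083]
tool_rot: [0.0, 1.0, -0.031, -0.002]
contact_force: [-0.5, -0.9, -0.4]
gripper_width: 0.461
```

Emit:
{"method": "apply_moves", "body": {
  "moves": "1 0 0 0 0 0 0;1 0 0 0 0 0 0;1 0 0 0 0 0 0"
}}

```text
t: 26.98
eef_pos: [0.6657, -0.0896, 0.1091]
tool_rot: [-0.0, 0.999, -0.032, -0.001]
contact_force: [-0.8, 0.3, -0.4]
gripper_width: 0.463
```

```bash
python3 - <<'E'
from h import *
p=shoot("wrist","w16"); T=p["T"]
caps(p,.056,.672,-.02,.1,.16,save="w16r")
toward(0.6694,-0.0925,0.09,np.radians(-3.6))
p=shoot("top","t7"); caps(p,.056,.668,0,.1,.3)
cv2.imwrite("pics/t7r.png",rect(p,.056,.12,.3,.668,-.02,2500)[:,:,::-1])
E
```

```text
cap x 0.6712 y -0.0637 yaw -3.8 size [27.9 38.3] mm
cap x 0.6750 y -0.0060 yaw -3.8 size [26.8 38.4] mm
cap x 0.6785 y 0.0491 yaw -2.5 size [23.4 38.5] mm
at [ 0.6659 -0.0895  0.1092] yaw -3.6436916401690915 shift units [0.0307 0.0233 0.1596]
turn units [-0.0038  0.0245 -0.0109]
cap x 0.6729 y -0.0064 yaw -4.0 size [24.9 37.7] mm
cap x 0.6768 y 0.0523 yaw -3.7 size [24.7 37. ] mm
cap x 0.6805 y 0.1115 yaw -3.6 size [24.8 35.9] mm
```

View pics/w16.png

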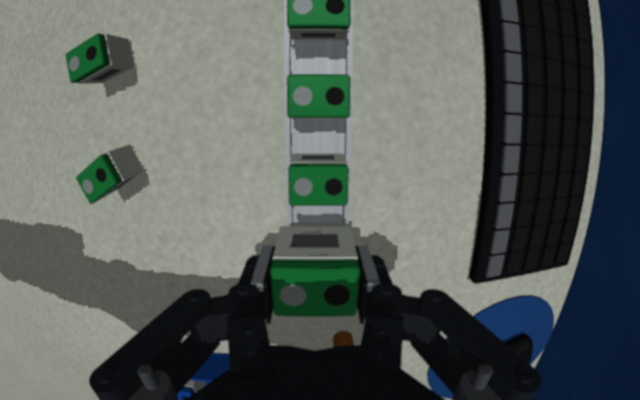

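View pics/t7r.png

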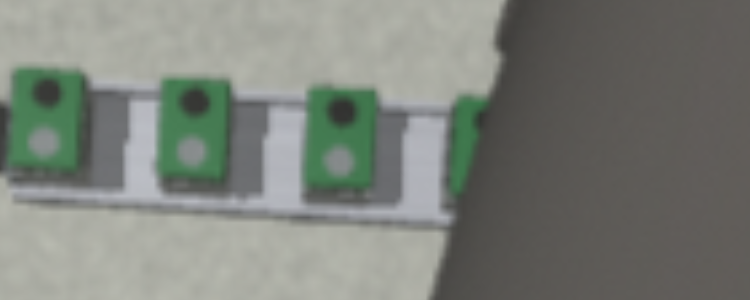

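Emit:
{"method": "apply_moves", "body": {
  "moves": "1 0.0307 0.0233 0 0 0 0;1 0 0 0.1 0 0 0;1 0 0 0 0 0 0;1 0 0 0 0 0 0;1 0 0 0 0 0 0;1 0 0 0.1 0 0 0;1 0 0 0.1 0 0 0;1 0 0 0.1 0 0 0;1 0 0 0.1 0 0 0;1 0 0 0.1 0 0 0;1 0 0 0.065 0 0 0;1 0 0 0 0 0 0"
}}

```text
t: 28.08
eef_pos: [0.6691, -0.0922, 0.0278]
tool_rot: [-0.0, 0.999, -0.032, -0.002]
contact_force: [-2.3, -0.6, -1.0]
gripper_width: 0.464
```

```bash
python3 - <<'E'
from h import *
imaging.read_camera("top")
p=shoot("wrist","w17"); o=bot.get_obs(); T=p["T"];print(T,o["gripper_width"],o["contact_force"])
p=shoot("scene","s1")
cv2.imwrite("pics/s1b.png",cv2.resize(p["image"][150:330,250:450],None,fx=3.5,fy=3.3)[:,:,::-1])
E
```

```text
[[ 0.998  -0.0631 -0.0036  0.6691]
 [-0.0631 -0.998   0.0003 -0.0922]
 [-0.0036 -0.0001 -1.      0.0279]
 [ 0.      0.      0.      1.    ]] 0.46096508347865767 [-1.7347 -0.7168 -1.4863]
```

View pics/w17.png

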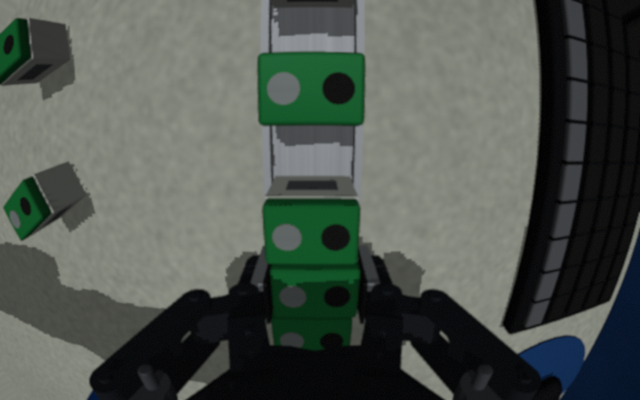

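View pics/s1b.png

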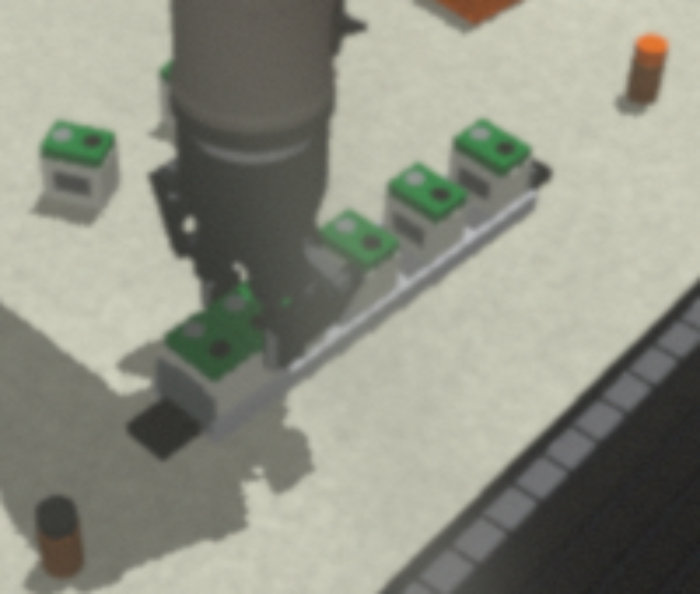

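Emit:
{"method": "apply_moves", "body": {
  "moves": "0.6 0 0 0 0 0 0;-0.2 0 0 0 0 0 0;-0.5 0 0 0 0 0 0;-0.5 0 0 0 0 0 0;-0.5 0 0 -0.1 0 0 0;-0.5 0 0 -0.3 0 0 0;-0.5 0 0 -0.3 0 0 0;-1 -0.3 -0.057 0 0 0 0;-1 -0.3 -0.057 0 0 0 0;-1 -0.3 -0.057 0 0 0 0;-1 -0.3 -0.057 0 0 0 0;-1 -0.3 -0.057 0 0 0 0"
}}

```text
t: 29.23
eef_pos: [0.4913, -0.0464, 0.1143]
tool_rot: [-0.0, 1.0, -0.031, -0.0]
contact_force: [0.5, 0.3, -0.2]
gripper_width: 1.001
```

Emit:
{"method": "apply_moves", "body": {
  "moves": "-1 0 0 0 0 0 -0.9;-1 0 0 0 0 0 -0.9;-1 0 0 0 0 0 -0.9;-1 0 0 0 0 0 -0.9;-1 0 0 0 0 0 -0.9;-1 0 0 0 0 0 -0.9;-1 0 0 0 0 0 -0.9;-1 0 0 0 0 0 -0.6;-1 0 0 0 0 0 0;-1 0 0 0 0 0 0;-1 0 0 0 0 0 0;-1 0 0 0 0 0 0"
}}

```text
t: 30.23
eef_pos: [0.4927, -0.0467, 0.1136]
tool_rot: [-0.0, 0.978, 0.207, -0.001]
contact_force: [-0.1, -0.7, 0.2]
gripper_width: 1.0
```

```bash
python3 - <<'E'
from h import *
p=shoot("wrist","w18")
caps(p,.05,.485,-.045)
toward(0.4875,-0.0465,0.022,np.radians(25))
p=shoot("scene","s2")
cv2.imwrite("pics/s2b.png",cv2.resize(p["image"][150:330,250:450],None,fx=3.5,fy=3.3)[:,:,::-1])
E
```

```text
cap x 0.4888 y -0.0468 yaw 23.5 size [38.4 28.8] mm
at [ 0.4926 -0.0467  0.1136] yaw 23.957677153492586 shift units [-0.0377 -0.0181  0.763 ]
turn units [-0.0102  0.0175 -0.2606]
```

View pics/w18.png

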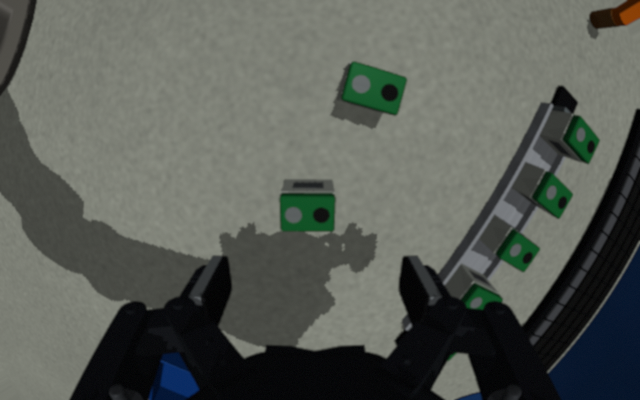

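View pics/s2b.png

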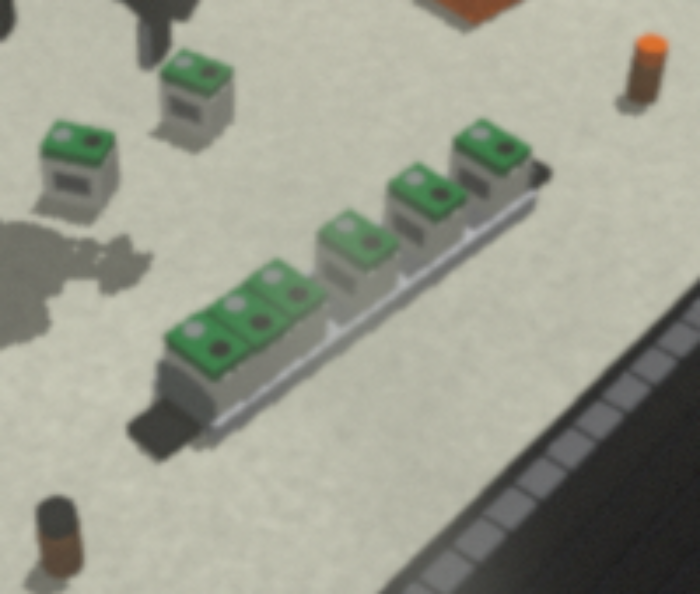

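Emit:
{"method": "apply_moves", "body": {
  "moves": "-1 -0.029 -0.02 0.2 0 0 0.05;-1 0 0 0.3 0 0 0;-1 0 0 0.25 0 0 0;-1 0 0 0 0 0 0;-1 0 0 0 0 0 0;-1 0 0 0 0 0 0;1 0 0 0 0 0 0;1 0 0 0 0 0 0;1 0 0 0 0 0 0;1 0 0 0 0 0 0;1 0 0 0 0 0 0;1 0 0 0 0 0 0"
}}

```text
t: 31.33
eef_pos: [0.4889, -0.0458, 0.0244]
tool_rot: [-0.0, 0.979, 0.206, -0.0]
contact_force: [-1.8, 0.7, 7.7]
gripper_width: 0.462
```

```bash
python3 - <<'E'
from h import *
p=shoot("wrist","w19"); o=bot.get_obs(); T=p["T"];print(o["gripper_width"],o["contact_force"])
toward(0.6732,-0.0342,0.11,np.radians(-3.6))
E
```

```text
0.46274822418735545 [-1.1663  0.3131  8.7064]
at [ 0.4889 -0.0458  0.0243] yaw 23.797413217475345 shift units [ 1.4444  0.531  -0.7142]
turn units [-0.0093  0.0028  6.8494]
```

View pics/w19.png

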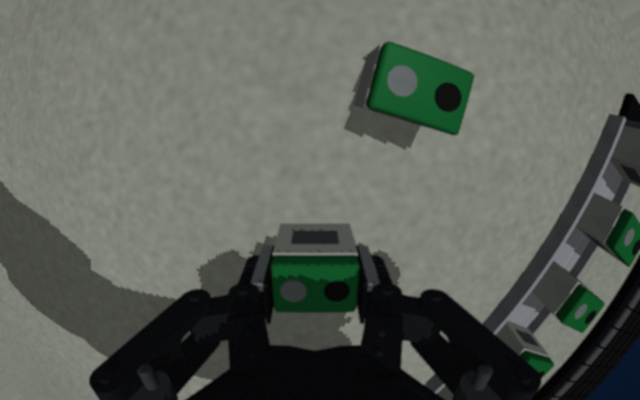

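```bash
python3 - <<'E'
from h import *
p=shoot("wrist"); T=p["T"]; Ti=np.linalg.inv(T); print(T[:3,3])
mount=p["mount"]
def edges(f):
    im=cv2.imread(f)[:,:,::-1].copy(); hsv=cv2.cvtColor(im,cv2.COLOR_RGB2HSV)
    m=cv2.inRange(hsv,(50,100,25),(85,255,255))
    cols=[c for c in range(300,326)]+[]
    t=[];b=[]
    for c in cols:
        r=np.nonzero(m[230:330,c])[0]+230; t.append(r.min()); b.append(r.max())
    return np.median(t),np.median(b)+1
for f,tz in [("pics/w15.png",.0224),("pics/w19.png",.0244)]:
    a,b=edges(f); out=[]
    for r in (a,b):
        th=(r-p["cy"])/p["fy"]; d=mount[:3,:3]@np.array([0,np.sin(th),np.cos(th)]); c=mount[:3,3]
        zt=tz-.05   # cap top in tool z = -( .05 - tz)
        out.append((c+d*(zt-c[2])/d[2])[1]*1000)
    print(f,a,b,np.round(out,2),"center",np.mean(out))
E
```

```text
[ 0.4889 -0.0458  0.0243]
pics/w15.png 261.0 316.0 [-14.76  16.17] center 0.707651156009347
pics/w19.png 256.0 312.0 [-16.1   15.29] center -0.4047064457777605
```

Emit:
{"method": "apply_moves", "body": {
  "moves": "1 0 0 -0.1 0 0 0;1 0 0 -0.3 0 0 0;1 0 0 -0.32 0 0 0;1 0 0 0 0 0 0.85;1 0 0 0 0 0 0.85;1 0 0 0 0 0 0.85;1 0 0 0 0 0 0.85;1 0 0 0 0 0 0.85;1 0 0 0 0 0 0.85;1 0 0 0 0 0 0.85;1 0 0 0 0 0 0.9;1 0 0 0 0 0 0"
}}

```text
t: 32.43
eef_pos: [0.4882, -0.0458, 0.1099]
tool_rot: [-0.0, 0.999, -0.032, -0.001]
contact_force: [0.8, -0.7, 0.1]
gripper_width: 0.461
```

Emit:
{"method": "apply_moves", "body": {
  "moves": "1 0 0 0 0 0 0;1 0.3 -0.04 0 0 0 0;1 0.3 -0.04 0 0 0 0;1 0.3 -0.04 0 0 0 0;1 0.3 -0.04 0 0 0 0;1 0.3 -0.03 0 0 0 0;1 0 0 0 0 0 0;1 0 0 0 0 0 0;1 0 0 0 0 0 0;1 0 0 0 0 0 0;1 0 0 0 0 0 0"
}}

```text
t: 33.35
eef_pos: [0.6683, -0.0347, 0.1096]
tool_rot: [-0.0, 1.0, -0.032, -0.001]
contact_force: [-0.6, -1.1, -1.8]
gripper_width: 0.463
```

```bash
python3 - <<'E'
from h import *
p=shoot("wrist","w20")
caps(p,.056,.675,.04,.1,.16)
toward(0.6732,-0.0352,0.03,np.radians(-3.6))
E
```

```text
cap x 0.6751 y -0.0048 yaw -3.8 size [27.9 38.4] mm
cap x 0.6789 y 0.0527 yaw -3.8 size [26.9 38.3] mm
cap x 0.6822 y 0.1044 yaw -3.4 size [16.1 38.4] mm
at [ 0.6685 -0.0346  0.1097] yaw -3.609996622849199 shift units [0.0407 0.0026 0.664 ]
turn units [-0.0044  0.0311 -0.0025]
```

View pics/w20.png

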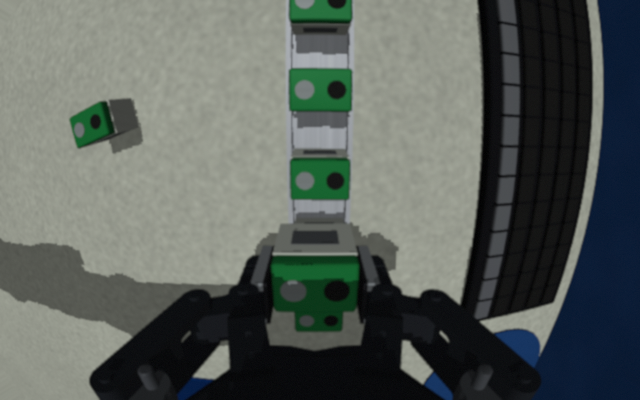

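Emit:
{"method": "apply_moves", "body": {
  "moves": "1 0.0407 0.004 0 0 0 0;1 0 0 0.1 0 0 0;1 0 0 0 0 0 0;1 0 0 0 0 0 0;1 0 0 0 0 0 0;1 0 0 0.1 0 0 0;1 0 0 0.1 0 0 0;1 0 0 0.1 0 0 0;1 0 0 0.1 0 0 0;1 0 0 0.1 0 0 0;1 0 0 0.055 0 0 0;1 0 0 0 0 0 0"
}}

```text
t: 34.4
eef_pos: [0.673, -0.0352, 0.0295]
tool_rot: [-0.0, 0.999, -0.032, -0.002]
contact_force: [-3.4, 0.7, 0.6]
gripper_width: 0.461
```

```bash
python3 - <<'E'
from h import *
imaging.read_camera("top")
p=shoot("wrist","w21"); o=bot.get_obs(); T=p["T"];print(T,o["gripper_width"],o["contact_force"])
E
```

```text
[[ 0.998  -0.0631 -0.0045  0.673 ]
 [-0.0631 -0.998   0.0004 -0.0352]
 [-0.0045 -0.0002 -1.      0.0296]
 [ 0.      0.      0.      1.    ]] 0.46476641381187006 [-2.3356 -0.2708 -0.7441]
```

View pics/w21.png

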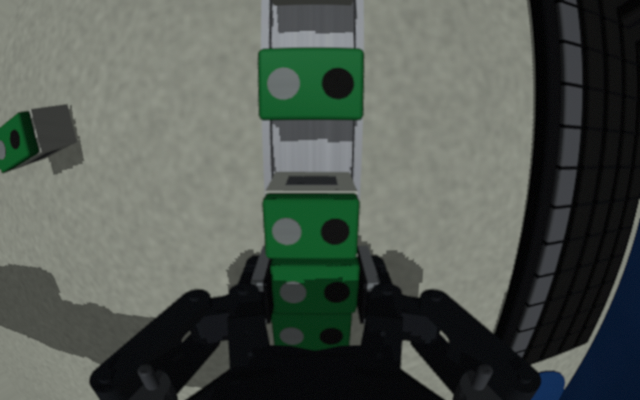

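Emit:
{"method": "apply_moves", "body": {
  "moves": "0.6 0 0 0 0 0 0;-0.2 0 0 0 0 0 0;-0.5 0 0 0 0 0 0;-0.5 0 0 0 0 0 0;-0.5 0 0 -0.1 0 0 0;-0.5 0 0 -0.3 0 0 0;-0.5 0 0 -0.3 0 0 0;-1 -0.3 -0.12 0 0 0 0;-1 -0.3 -0.12 0 0 0 0;-1 -0.3 -0.12 0 0 0 0;-1 -0.3 -0.12 0 0 0 0;-1 -0.3 -0.12 0 0 0 0"
}}

```text
t: 35.5
eef_pos: [0.4981, 0.0485, 0.1162]
tool_rot: [-0.001, 1.0, -0.032, 0.0]
contact_force: [-0.0, 0.3, -0.6]
gripper_width: 1.002
```

Emit:
{"method": "apply_moves", "body": {
  "moves": "-1 0 0 0 0 0 -0.9;-1 0 0 0 0 0 -0.9;-1 0 0 0 0 0 -0.9;-1 0 0 0 0 0 -0.7;-1 0 0 0 0 0 0;-1 0 0 0 0 0 0;-1 0 0 0 0 0 0;-1 0 0 0 0 0 0;-1 0 0 0 0 0 0"
}}

```text
t: 36.25
eef_pos: [0.4993, 0.0479, 0.1152]
tool_rot: [-0.0, 0.996, 0.087, -0.001]
contact_force: [-0.2, -0.4, 0.1]
gripper_width: 0.997
```

```bash
python3 - <<'E'
from h import *
p=shoot("wrist","w22")
caps(p,.05,.49,.05)
toward(0.4908,0.0515,0.022,np.radians(10))
p=shoot("scene","s3")
cv2.imwrite("pics/s3b.png",cv2.resize(p["image"][150:330,250:450],None,fx=3.5,fy=3.3)[:,:,::-1])
E
```

```text
cap x 0.4944 y 0.0534 yaw 9.8 size [38.3 28.1] mm
at [0.4992 0.0479 0.1152] yaw 9.96479631914351 shift units [-0.0624 -0.0415  0.7764]
turn units [-0.005   0.0248 -0.0088]
```

View pics/w22.png

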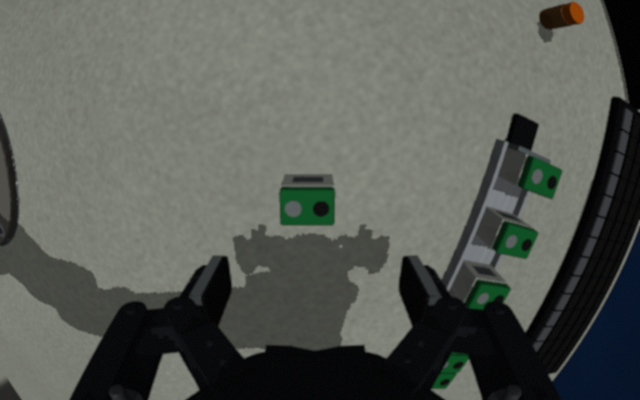

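View pics/s3b.png

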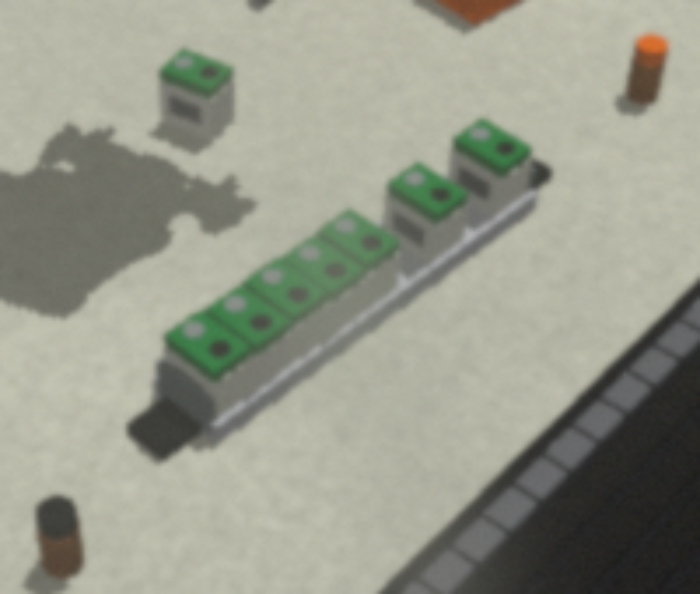

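Emit:
{"method": "apply_moves", "body": {
  "moves": "-1 -0.031 -0.052 0.2 0 0 0;-1 0 0 0.3 0 0 0;-1 0 0 0.27 0 0 0;-1 0 0 0 0 0 0;-1 0 0 0 0 0 0;-1 0 0 0 0 0 0;1 0 0 0 0 0 0;1 0 0 0 0 0 0;1 0 0 0 0 0 0;1 0 0 0 0 0 0;1 0 0 0 0 0 0;1 0 0 0 0 0 0"
}}

```text
t: 37.35
eef_pos: [0.4949, 0.0537, 0.0238]
tool_rot: [-0.001, 0.996, 0.087, -0.0]
contact_force: [-1.1, 0.9, 8.5]
gripper_width: 0.464
```

```bash
python3 - <<'E'
from h import *
p=shoot("wrist","w23"); o=bot.get_obs(); T=p["T"];print(o["gripper_width"],o["contact_force"])
toward(0.6771,0.0246,0.11,np.radians(-3.6))
E
```

```text
0.4631607091022868 [-1.4764  1.0314  8.4377]
at [0.4949 0.0537 0.0238] yaw 9.993757139618566 shift units [ 1.4532  0.5016 -0.7192]
turn units [-0.0147  0.0051  3.3984]
```

View pics/w23.png

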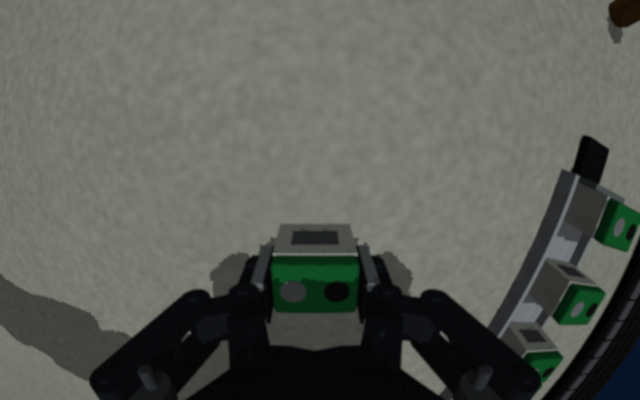

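Emit:
{"method": "apply_moves", "body": {
  "moves": "1 0 0 -0.1 0 0 0;1 0 0 -0.3 0 0 0;1 0 0 -0.32 0 0 0;1 0 0 0 0 0 0.85;1 0 0 0 0 0 0.85;1 0 0 0 0 0 0.85;1 0 0 0 0 0 0.85;1 0.3 0.03 0 0 0 0;1 0.3 0.03 0 0 0 0;1 0.3 0.03 0 0 0 0;1 0.3 0.03 0 0 0 0;1 0.28 0.03 0 0 0 0"
}}

```text
t: 38.4
eef_pos: [0.6722, 0.0242, 0.109]
tool_rot: [-0.0, 1.0, -0.031, -0.001]
contact_force: [-0.1, -0.6, -0.0]
gripper_width: 0.465
```

Emit:
{"method": "apply_moves", "body": {
  "moves": "1 0 0 0 0 0 0;1 0 0 0 0 0 0;1 0 0 0 0 0 0;1 0 0 0 0 0 0;1 0 0 0 0 0 0"
}}

```text
t: 38.82
eef_pos: [0.6694, 0.0248, 0.1089]
tool_rot: [-0.0, 1.0, -0.031, -0.001]
contact_force: [0.2, 0.3, -0.5]
gripper_width: 0.463
```

```bash
python3 - <<'E'
from h import *
p=shoot("wrist","w24")
caps(p,.056,.675,.08,.1,.16)
toward(0.6770,0.0238,0.03,np.radians(-3.6))
E
```

```text
cap x 0.6789 y 0.0539 yaw -3.6 size [27.8 38.4] mm
cap x 0.6827 y 0.1118 yaw -3.7 size [27.2 38.5] mm
at [0.6696 0.0248 0.109 ] yaw -3.572832954689059 shift units [0.0633 0.0051 0.6585]
turn units [-0.0074  0.0329  0.0068]
```

View pics/w24.png

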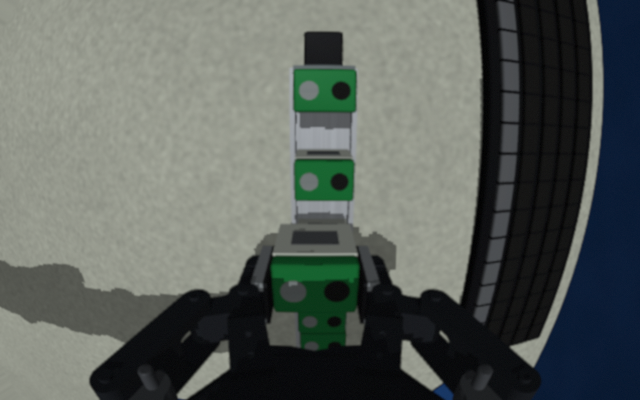

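Emit:
{"method": "apply_moves", "body": {
  "moves": "1 0.063 0.006 0 0 0 0;1 0 0 0.1 0 0 0;1 0 0 0 0 0 0;1 0 0 0 0 0 0;1 0 0 0 0 0 0;1 0 0 0.1 0 0 0;1 0 0 0.1 0 0 0;1 0 0 0.1 0 0 0;1 0 0 0.1 0 0 0;1 0 0 0.1 0 0 0;1 0 0 0.055 0 0 0;1 0 0 0 0 0 0"
}}

```text
t: 39.87
eef_pos: [0.6768, 0.0232, 0.029]
tool_rot: [-0.0, 1.0, -0.032, -0.002]
contact_force: [-1.5, 0.8, 0.3]
gripper_width: 0.461
```

```bash
python3 - <<'E'
from h import *
imaging.read_camera("top")
p=shoot("wrist","w25"); o=bot.get_obs(); T=p["T"];print(T,o["gripper_width"],o["contact_force"])
E
```

```text
[[ 0.998  -0.0629 -0.0044  0.6768]
 [-0.0629 -0.998   0.0004  0.0233]
 [-0.0044 -0.0001 -1.      0.029 ]
 [ 0.      0.      0.      1.    ]] 0.46637577352299003 [-2.145   0.8768 -0.7844]
```

View pics/w25.png

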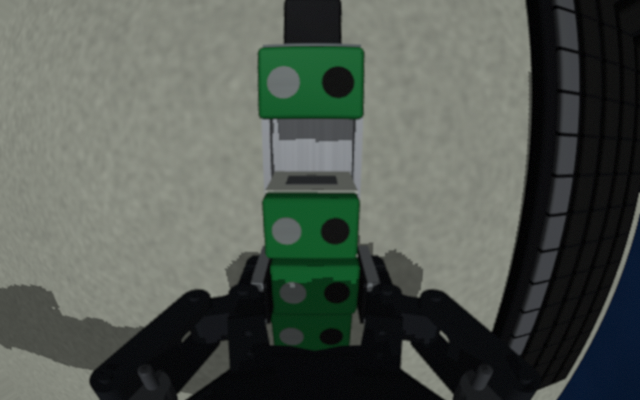

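Inserted; release, lift, back off toward the base so both cameras see the row.

Emit:
{"method": "apply_moves", "body": {
  "moves": "0.6 0 0 0 0 0 0;-0.2 0 0 0 0 0 0;-0.5 0 0 0 0 0 0;-0.5 0 0 0 0 0 0;-0.5 0 0 -0.1 0 0 0;-0.5 0 0 -0.3 0 0 0;-0.5 0 0 -0.33 0 0 0;-1 0 0 -0.33 0 0 0;-1 -0.3 -0.1 -0.1 0 0 0;-1 -0.3 -0.15 0 0 0 0;-1 -0.3 -0.15 0 0 0 0;-1 -0.3 -0.15 0 0 0 0"
}}

```text
t: 40.97
eef_pos: [0.5377, 0.0985, 0.1711]
tool_rot: [-0.001, 0.999, -0.032, 0.0]
contact_force: [0.4, 1.4, 0.2]
gripper_width: 1.0
```

Emit:
{"method": "apply_moves", "body": {
  "moves": "-1 -0.1 -0.3 0 0 0 0;-1 0 -0.3 0 0 0 0;-1 0 -0.3 0 0 0 0;-1 0 -0.3 0 0 0 0;-1 0 -0.3 0 0 0 0;-1 0 0 0 0 0 0;-1 0 0 0 0 0 0;-1 0 0 0 0 0 0;-1 0 0 0 0 0 0"
}}

```text
t: 41.72
eef_pos: [0.5384, 0.2766, 0.1703]
tool_rot: [0.0, 0.999, -0.033, -0.001]
contact_force: [0.5, -0.8, -0.5]
gripper_width: 0.999
```

```bash
python3 - <<'E'
from h import *
p=shoot("top","t9")
cv2.imwrite("pics/t9r.png",rect(p,.056,.16,.32,.668,-.01,2400)[:,:,::-1])
p=shoot("scene","s4")
cv2.imwrite("pics/s4b.png",cv2.resize(p["image"][150:330,250:450],None,fx=3.5,fy=3.3)[:,:,::-1])
print(bot.get_obs()["eef_pos"],bot.get_obs()["t"])
E
```

```text
[0.5383 0.2766 0.1701] 41.8167
```

View pics/t9.png

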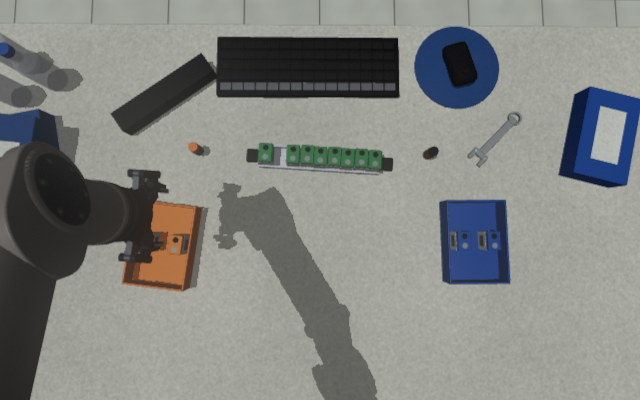

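View pics/t9r.png

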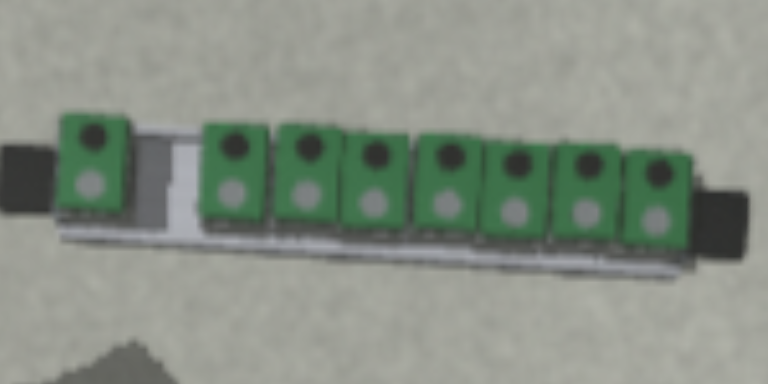

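View pics/s4b.png

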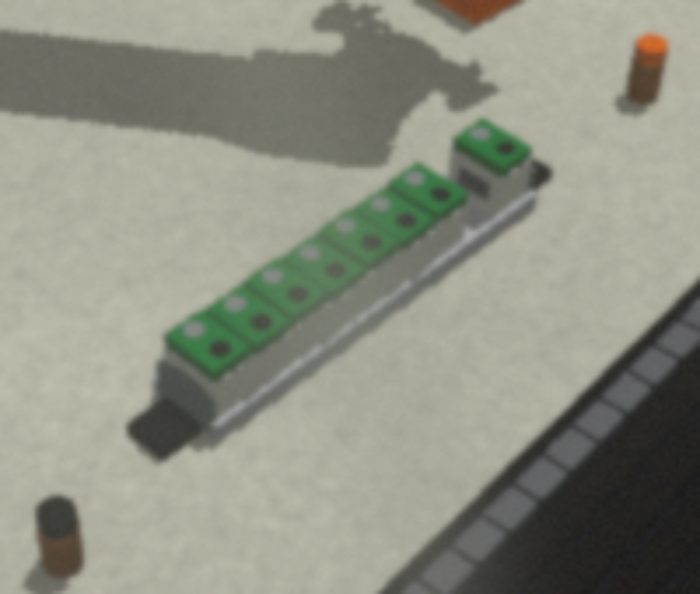

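View pics/s4.png

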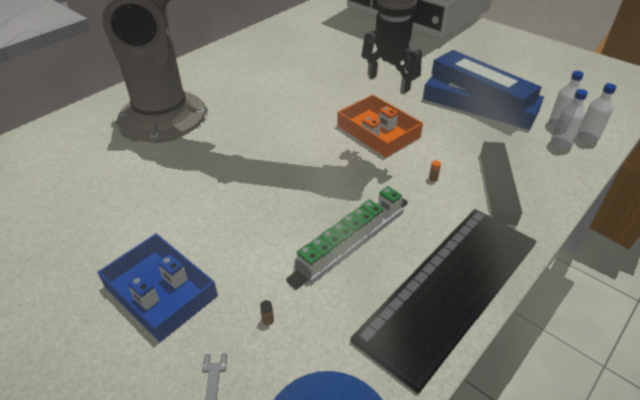

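```bash
python3 - <<'E'
from h import *
p=imaging.read_camera("top"); imgs={}
for n in ["top0","t9"]:
    q=dict(p); q["image"]=cv2.imread(f"pics/{n}.png")[:,:,::-1].copy(); imgs[n]=rect(q,.056,.16,.34,.668,-.005,4000)
A=cv2.cvtColor(imgs["top0"],cv2.COLOR_RGB2GRAY);B=cv2.cvtColor(imgs["t9"],cv2.COLOR_RGB2GRAY)
for x,y in [(.6665,-.1235),(.6693,-.0645),(.673,-.006),(.677,.0525),(.6805,.1115)]:
    r=int((.668+.08-x)*4000); c=int((-.005+.17-y)*4000)
    t=A[r-75:r+75,c-45:c+45]; s=B[r-115:r+115,c-85:c+85]
    m=cv2.matchTemplate(s,t,cv2.TM_CCOEFF_NORMED); _,v,_,l=cv2.minMaxLoc(m)
    print("keep shift mm (x,y):",-(l[1]-40)/4,-(l[0]-40)/4,round(v,3))
s=cv2.imread("pics/s4.png"); cv2.imwrite("pics/bins.png",np.hstack([cv2.resize(s[80:170,320:440],None,fx=3.3,fy=3.3),cv2.resize(s[230:350,90:230],(396,297))]))
t=cv2.imread("pics/t6.png");cv2.imwrite("pics/obin.png",cv2.resize(t[190:300,110:220],None,fx=5,fy=5))
E
```

```text
keep shift mm (x,y): 0.0 0.0 0.999
keep shift mm (x,y): 0.0 0.0 0.999
keep shift mm (x,y): 0.0 -0.25 0.997
keep shift mm (x,y): 0.0 0.0 0.998
keep shift mm (x,y): 0.0 0.0 0.999
```

View pics/bins.png

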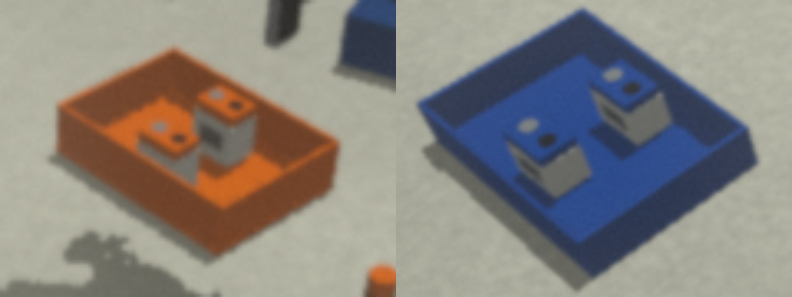

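View pics/obin.png

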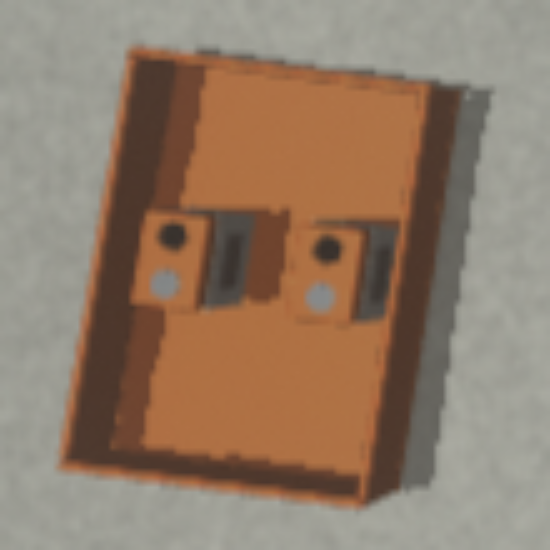

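```bash
python3 - <<'E'
from h import *
print(bot.hand_in()); o=bot.get_obs(); print(o["t"],o["contact_force"])
E
```

```text
the job is handed in; nothing more can be done
None
the job is handed in; nothing more can be done
```

The job is done and handed in at about 42 s of the 210 s allowed; the hand-in gives no verdict.

- **Spent cartridges:** the two orange-capped ones stand in the orange bin and the two blue-capped ones in the blue bin, all upright. I saw no sign that either bin was knocked aside.
- **Fresh cartridges:** all three are in places 1 to 3, with their caps level with the neighbouring cartridges. Place 4 stays empty because only three fresh ones were there.
- **In-service cartridges and vials:** comparing the top picture before and after, the five green-capped cartridges moved 0.25 mm or less. The vials look untouched, and the gripper is open and clear of everything.

No check failed. Camera positions disagreed by 2 to 3 mm between the top and wrist views, so I aligned each grasp and insertion by the wrist view.

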